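Refit the control modules, lap the box's two leaves shut and reset the breaker

ROBOT

A 6-joint arm with a two-finger parallel gripper is mounted at the origin on a cart in front of the work surface, level with it; the furniture and walls round the work are solid. World frame = base frame: x ahead of the robot, y to its left, z up, the work surface at z = 0. Lengths are in mm, angles in rad, forces in N, time in s.
With the tool pointing down it reaches from about 350 to 975 mm from the base axis. Payload 7.1 kg.
Tool frame: the origin (TCP) lies on the front face of the gripper's body, between the roots of the fingers; the fingertips stand 80 mm ahead of it and the grasp point (between the pads) lies 61 mm ahead of it (ctrl.tcp_to_grasp is the distance from the TCP to the grasp point, in mm); z points along the fingers, y is the direction in which the jaws open and shut (so a half turn about z gives the same grasp; the last joint's range is limited). The gripper opens to 88 mm and grips with 3 to 60 N. Pads are 20 mm wide; open, the fingers measure 115 mm over their backs; the gripper's body (75 mm by 178 mm) begins 61 mm behind the grasp point.
Start: joints at [1.272, 0.423, 1.63, -0, 1.089, -0.019], TCP at [172.571, 600.687, 302.675] pointing down, gripper open.
Joint ranges: [-3, 3], [-0.9, 2.11], [0.09, 2.58], [-1.31, 4.45], [0.11, 2.69], [-2.54, 2.54]. Speed limits (rad/s): [2.39, 2.39, 3.01, 3.14, 3.14, 3.14].

INTERFACE

Orientations are given as a rotation vector (axis times angle).
In Python, from workcell import telemetry, get_image, ctrl gives the robot as it stands.
- The arm moves only by the tool send_rows, never from a script. Its argument "rows" is a list of rows, each a list of 5 numbers: the shift along the tool's x, y, z in m, then the turn about the tool's z in rad, then the opening, from -1 (shut) to 1 (fully open). A call has 1 to 5 rows; each row shifts and turns the commanded pose from where the row before left it, along the tool's axes as they then stand; what a row does not reach is not made up. A row lasts 1/10 s, in which the tool goes at most 50 mm and 8.59 degrees, less where a joint would pass 70% of its speed; a pose out of reach is approached as far as the arm can. A call with a gripper value outside its range is refused whole. The fingers move at their own pace and stop on an object; the grip force is fixed at half the most. Time passes only in rows, so rows that do not move let the fingers close. It gives the time, the measured TCP pose, the force and the opening at its end, in the units of the state.
- telemetry.get_obs(): the state, without advancing time (a new reading comes with each control period).
- get_image(name): name is "side" or "top"; returns a dict with "color" (384x512x3 uint8, blue, green, red), "z_map" (384x512 float32, mm along the optical axis (not along the pixel's ray), 0 where there is no reading), "camera_matrix" (3x3 intrinsics, pixels), "rvec" (rotation vector, rad) and "tvec" (3), from world to camera coordinates, as OpenCV has them. Camera axes: x right, y down, z forward; pixel columns grow to the right and rows downward; lengths in mm; the calibration is good to about 2 mm. A picture is of the moment at which its call begins.
- ctrl.close_job(): hands the job in, once; it reports no verdict.
The state is a dict: "t": time; "qpos": joint angles; "qvel": joint speeds; "joint_torque": joint torques, N m; "ee_pos": TCP position; "orientation": TCP orientation; "ft_force": force on the tool from outside, world axes, zero at the start; "moment": the same for the moment, N m; "width": finger opening in mm.
Only numpy, scipy, OpenCV 4.12 (cv2) and the standard library are available. Lean on these libraries where they do the work, as an engineer would, in place of code of your own. Each camera call takes 0.05 s, during which the arm holds its last target.

TASK

The rewinder's breaker has tripped: first turn its knob fully anticlockwise to off, then slide every module standing in the side tray onto a rail in the control box, all the way home until it clicks (any rail will do). With the breaker still off, shut the right-hand rebated leaf and only then the left-hand flanged leaf, so that its edge laps over the other and both lie fully shut, and last turn the knob fully clockwise to on. Leave the screwdriver and the spanner where they are.

Things in the scene. Friction and masses are not known exactly. Their poses are not given: they have to be found in the camera images.
- control_box: grey steel control box fixed on the cabinet top; origin on the cabinet top under the centre of its module compartment; x points away from its deck and the robot, y left. Compartment, open on top: inside 165 (x) x 156 (y) mm, floor z = 4 mm, rim 82 mm high, walls 3 mm. In front (x -168 to -85 mm) lies a deck 45 mm high that carries the breaker knob.
- breaker (a joint): breaker knob on the deck, rad: 0 = off, its anticlockwise stop seen from above; 1.35 = on, its clockwise stop. Starts in between (tripped) and stays where it is left (friction 0.06 N m).
- breaker_grip (a point): on the knob's vertical axis at grip height, turning with it. The grip is a bar 46 mm long (this point's x), 14 mm wide, from 25 mm below this point to 7 mm above; at joint 0.675 (half-way) it lies along the box's x. The axis is at x = -133 mm, y = 0 of the box.
- rebated_leaf (a joint): right-hand leaf, hinged on the right (-y) rim, rad: 0 = shut, 1.57 = upright, grows as it opens outward. Stiff hinge (0.17 N m), stays at any angle. 171 mm long (x), 79 mm from hinge to edge, 9 mm thick; along its free edge a rebate 15 mm wide is stepped down to 4 mm to take the other leaf's flange. No handle.
- rebated_leaf_hinge (a point): middle of the right leaf's hinge line, on the rim at the leaf's inner face; the line runs along the box's x. The leaf's outer face is 9 mm from the inner.
- rebated_leaf_edge (a point): middle of the right leaf's free edge, 79 mm from the hinge
- flanged_leaf (a joint): left-hand leaf, hinged on the left (+y) rim, rad: 0 = shut, 1.57 = upright, grows as it opens outward; same stiff hinge, 171 mm long, 9 mm thick. A 4 mm flange reaches 13 mm past its edge, 91 mm from the hinge, and laps the right leaf's step when both are shut; if this leaf is down first, the right leaf lands on the flange and stays proud.
- flanged_leaf_hinge (a point): middle of the left leaf's hinge line, on the rim at the leaf's inner face; the line runs along the box's x
- flanged_leaf_edge (a point): middle of the flange's free edge, 91 mm from the hinge
- flanged_leaf_handle (a point): middle of the bar of the black bow handle on the left leaf's outer face: 10 mm thick, 44 mm long along the box's x, 60 mm from the hinge, 28 mm off the leaf's inner face, centred 30 mm beyond the leaf's middle (+x)
- side_tray: steel tray fixed to the cabinet's left edge, floor level with the cabinet top (z = 0), 270 (x) x 230 (y) mm, origin at its centre, 14 mm lip on its outer three sides. The modules stand in it.
- screwdriver: bystander: short red screwdriver, 101 mm, lying to the right of the box
- spanner: bystander: spanner, 126 mm, lying to the right of the box
- module_1_centre (a point): centre (half-way up) of a plug-in module, 0.12 kg: black case 56 (its x) x 32 x 34 mm high with a grey pull tab on top, 64 mm high in all, standing upright. The tab is central, 14 mm thick along x, 26 mm wide, 2 to 32 mm above this centre: grip it across the 14 mm. Both ends alike; a lipped channel under it fits the rails. All modules are alike; some may be absent.
- bay_1 (a point): home on rail 1 (right-hand): a module's centre when fully home. x points along the rail, away from the deck, z up; the floor is 36 mm below. The T-rail runs from a tapered nose 21 mm short of this point; it allows 1.3 mm sideways, its nose catches 3 mm. A spring detent acts from about 18 mm short of home (5 to 10 N of push) and drops in over the last 7 mm; a stop ends the travel 2 mm past home.
- entry_1 (a point): entry of rail 1: a module's centre when set down on the compartment floor in front of that rail, in line with it, 55 mm before home; 5 mm short of the rail's nose. From here it is slid along the box's x with its underside on the floor (not over 2 mm up).
- module_2_centre (a point): centre (half-way up) of a plug-in module, 0.12 kg: black case 56 (its x) x 32 x 34 mm high with a grey pull tab on top, 64 mm high in all, standing upright. The tab is central, 14 mm thick along x, 26 mm wide, 2 to 32 mm above this centre: grip it across the 14 mm. Both ends alike; a lipped channel under it fits the rails. All modules are alike; some may be absent.
- bay_2 (a point): home on rail 2 (middle): a module's centre when fully home. x points along the rail, away from the deck, z up; the floor is 36 mm below. The T-rail runs from a tapered nose 21 mm short of this point; it allows 1.3 mm sideways, its nose catches 3 mm. A spring detent acts from about 18 mm short of home (5 to 10 N of push) and drops in over the last 7 mm; a stop ends the travel 2 mm past home.
- entry_2 (a point): entry of rail 2: a module's centre when set down on the compartment floor in front of that rail, in line with it, 55 mm before home; 5 mm short of the rail's nose. From here it is slid along the box's x with its underside on the floor (not over 2 mm up).
- module_3_centre (a point): centre (half-way up) of a plug-in module, 0.12 kg: black case 56 (its x) x 32 x 34 mm high with a grey pull tab on top, 64 mm high in all, standing upright. The tab is central, 14 mm thick along x, 26 mm wide, 2 to 32 mm above this centre: grip it across the 14 mm. Both ends alike; a lipped channel under it fits the rails. All modules are alike; some may be absent.
- bay_3 (a point): home on rail 3 (left-hand): a module's centre when fully home. x points along the rail, away from the deck, z up; the floor is 36 mm below. The T-rail runs from a tapered nose 21 mm short of this point; it allows 1.3 mm sideways, its nose catches 3 mm. A spring detent acts from about 18 mm short of home (5 to 10 N of push) and drops in over the last 7 mm; a stop ends the travel 2 mm past home.
- entry_3 (a point): entry of rail 3: a module's centre when set down on the compartment floor in front of that rail, in line with it, 55 mm before home; 5 mm short of the rail's nose. From here it is slid along the box's x with its underside on the floor (not over 2 mm up).

How it is judged (in metres and radians):
On the way, in this order (a step that is already met when the one before it is completed fails the run):
1. the breaker knob is turned to off, its anticlockwise stop (value of joint breaker below 0.08 rad), for 0.2 s.
2. with the breaker off, every module is home on a rail and clicked (value of joint breaker below 0.08 rad and (distance between module_1_centre and bay_1 below 0.005 m or distance between module_1_centre and bay_2 below 0.005 m or distance between module_1_centre and bay_3 below 0.005 m) and angle between the x axis of each of module_1_centre, module_2_centre, module_3_centre and the x axis of control_box, either way round below 0.1 rad and (distance between module_2_centre and bay_1 below 0.005 m or distance between module_2_centre and bay_2 below 0.005 m or distance between module_2_centre and bay_3 below 0.005 m) and (distance between module_3_centre and bay_1 below 0.005 m or distance between module_3_centre and bay_2 below 0.005 m or distance between module_3_centre and bay_3 below 0.005 m)), for 0.2 s.
3. with the breaker off, the rebated (right) leaf is shut while the flanged (left) leaf is still open (value of joint breaker below 0.08 rad and value of joint rebated_leaf below 0.04 rad and value of joint flanged_leaf above 0.6 rad), for 0.2 s.
4. with the breaker off, the flanged leaf is shut over it (value of joint breaker below 0.08 rad and value of joint each of rebated_leaf, flanged_leaf below 0.04 rad), for 0.2 s.
5. the breaker knob is turned to on, its clockwise stop (value of joint breaker above 1.27 rad), for 0.2 s.
At the end, for the whole second after the job is handed in: the breaker knob is within 0.08 rad of its clockwise stop, both leaves are within 0.04 rad of fully shut, and every module that was in the tray is on a rail with its centre within 5 mm of the home point and in line with it to 0.1 rad (value of joint breaker above 1.27 rad and value of joint each of rebated_leaf, flanged_leaf below 0.04 rad and (distance between module_1_centre and bay_1 below 0.005 m or distance between module_1_centre and bay_2 below 0.005 m or distance between module_1_centre and bay_3 below 0.005 m) and angle between the x axis of each of module_1_centre, module_2_centre, module_3_centre and the x axis of control_box, either way round below 0.1 rad and (distance between module_2_centre and bay_1 below 0.005 m or distance between module_2_centre and bay_2 below 0.005 m or distance between module_2_centre and bay_3 below 0.005 m) and (distance between module_3_centre and bay_1 below 0.005 m or distance between module_3_centre and bay_2 below 0.005 m or distance between module_3_centre and bay_3 below 0.005 m)); the robot touches nothing.
It fails at once if the screwdriver is moved more than 4 cm (distance of screwdriver from where it was at the start of the episode above 0.04 m).
It fails at once if the spanner is moved more than 4 cm (distance of spanner from where it was at the start of the episode above 0.04 m).
Of module_1, module_2, module_3 only 2 to 3 are there at a start; the rules pass over those that are not, and their reading is None.
At some moment in a run one of module_1, module_2, module_3 may be knocked a few centimetres aside while the robot is not near it.
Once in a run the grip may slacken for a moment while it holds something.
It also fails if it takes over 210 s, if anything falls off the work surface, if the arm or the gripper's body presses on something with over 40 N, if the wrist force passes 120 N, or if a joint passes its speed limit or range.

## Working session

There is one attempt and no reset: what is moved stays moved. The work goes in short steps, Python scripts to look and compute and a tool call to move; the robot and the scene stay as the last step left them, time stands still between calls to the robot, and variables do not carry over. Pictures are saved under pics/ and viewed, and the job is handed in when it is done.

Besides the shell and the picture viewer there is one more tool, called by a JSON object that holds its "fn" and its "kwargs", one argument or row to a line. send_rows: Moves the arm, as the interface text tells. Its arguments: {"type":"object","properties":{"rows":{"type":"array"}},"required":["rows"]}

```bash
ls; mkdir -p pics; python3 - <<'E'
from workcell import telemetry,get_image,ctrl
import cv2
o=telemetry.get_obs();print(o)
for n in("side","top"):
    d=get_image(n);cv2.imwrite(f"pics/{n}0.png",d["color"]);print(n,d["camera_matrix"],d["rvec"],d["tvec"])
E
```

```text
pics
{'t': 0.0, 'qpos': array([ 1.27199701e+00,  4.23799348e-01,  1.63067095e+00,  1.49956928e-05,
        1.08859867e+00, -1.89995047e-02]), 'qvel': array([ 6.23061852e-04,  4.09432837e-04, -9.27438586e-05,  1.67374595e-03,
        4.73490090e-04,  6.58572322e-04]), 'joint_torque': array([ 1.48865231e-03, -5.44630873e+01, -2.73671722e+01,  6.44508144e-02,
        2.27758137e-02, -1.24303283e-04]), 'ee_pos': array([172.4487174 , 600.29523806, 301.93499862]), 'orientation': array([-4.38052559e-01, -3.11065251e+00,  2.28630165e-03]), 'ft_force': array([ 0.10251345, -0.43830716,  0.08977425]), 'moment': array([-0.03590079, -0.04248696, -0.02349245]), 'width': 87.86280855710847}
side [[477.01302583   0.         256.33219334]
 [  0.         477.01302583 182.91270767]
 [  0.           0.           1.        ]] [ 1.98408788  1.20440053 -0.56642369] [-348.08421905 -182.57721924 1284.35397464]
top [[374.11002171   0.         262.98107951]
 [  0.         374.11002171 182.93880467]
 [  0.           0.           1.        ]] [ 2.16581816 -2.15379722  0.14080536] [120.89087359 569.66968214 860.70627941]
```

View pics/side0.png

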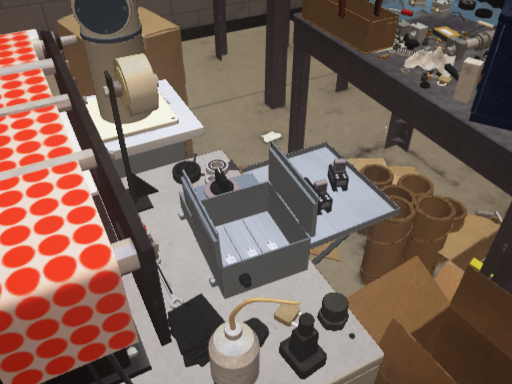

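View pics/top0.png

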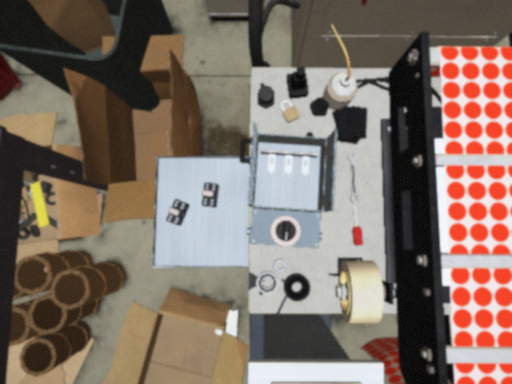

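```bash
cat > h.py <<'E'
from workcell import telemetry,get_image,ctrl
import cv2,numpy as np
from scipy.spatial.transform import Rotation as R
def img(n):
    d=get_image(n);d["R"]=cv2.Rodrigues(np.array(d["rvec"],float))[0];d["t"]=np.array(d["tvec"],float).ravel();d["K"]=np.array(d["camera_matrix"]);return d
def ray(d,u,v):
    r=d["R"].T@np.linalg.inv(d["K"])@np.array([u,v,1.]);return -d["R"].T@d["t"],r
def onz(d,u,v,z):
    c,r=ray(d,u,v);return c+r*(z-c[2])/r[2]
def dep(d,u,v):
    c,r=ray(d,u,v);return c+r*d["z_map"][int(round(v)),int(round(u))]
def proj(d,p):
    q=d["K"]@(d["R"]@np.asarray(p,float)+d["t"]);return q[:2]/q[2]
def cloud(d):
    z=d["z_map"];v,u=np.mgrid[:384,:512];pc=np.stack([(u-d["K"][0,2])/d["K"][0,0]*z,(v-d["K"][1,2])/d["K"][1,1]*z,z],-1)
    return (pc-d["t"])@d["R"]
E
python3 - <<'E'
from h import *
d=img("top");s=img("side")
print(ray(d,256,190),ray(s,256,190)[0])
cv2.imwrite("pics/topz.png",cv2.resize(d["color"][120:280,140:370],None,fx=3.4,fy=3.4,interpolation=cv2.INTER_CUBIC))
cv2.imwrite("pics/sidez.png",cv2.resize(s["color"][130:300,160:400],None,fx=3.3,fy=3.3,interpolation=cv2.INTER_CUBIC))
for u,v in[(178,211),(210,194),(285,231),(200,240),(290,190),(260,230),(310,240),(255,150),(325,150),(252,180),(328,180)]:print(u,v,dep(d,u,v).round(1))
E
```

```text
(array([457.76607066, 128.89329574, 924.00767981]), array([ 0.10533017,  0.01315274, -0.99470449])) [1143.81798074 -207.89528276  672.69768475]
178 211 [499.6 319.4  60.5]
210 194 [539.3 246.7  60.6]
285 231 [455.3  75.   89.1]
200 240 [432.2 276.7   0.7]
290 190 [555.4  57.1   6.2]
260 230 [457.1 130.5  44.1]
310 240 [434.7  14.1  45.1]
255 150 [629.1 142.2 128.6]
325 150 [640.1 -17.7  82.2]
252 180 [559.4 147.4 159.6]
328 180 [564.8 -15.4 126.3]
```

View pics/topz.png

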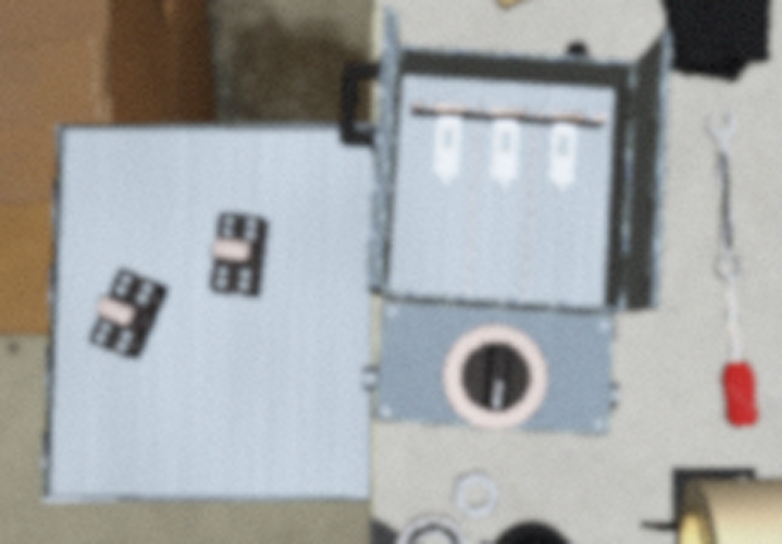

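View pics/sidez.png

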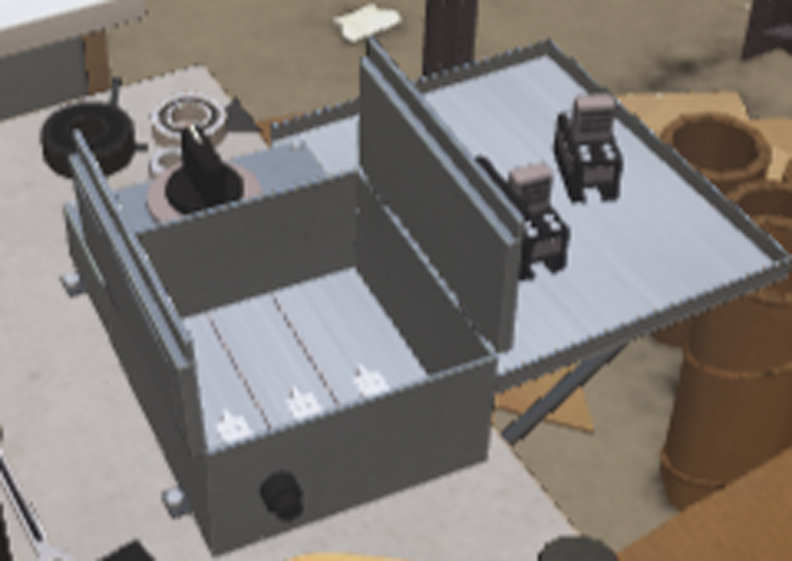

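```bash
python3 - <<'E'
from h import *
d=img("top");s=img("side")
P=cloud(d);X,Y,Z=P[...,0],P[...,1],P[...,2]
def rect(m,name):
    m=cv2.morphologyEx(m.astype(np.uint8),cv2.MORPH_OPEN,np.ones((3,3)))
    n,l,st,_=cv2.connectedComponentsWithStats(m)
    k=1+st[1:,4].argmax();q=P[l==k]
    r=cv2.minAreaRect(q[:,:2].astype(np.float32));print(name,len(q),r,"z",np.median(q[:,2]));return q
rect((abs(Z-45)<6)&(X<510)&(Y>-20)&(Y<150)&(X>400),"deck")
rect((abs(Z-4)<6)&(X>480)&(X<660)&(Y>-20)&(Y<140),"floor")
k=(Z>75)&(X>420)&(X<490)&(Y>20)&(Y<130)
q=P[k];print("knob",len(q),np.median(q[:,2]),q.mean(0),cv2.minAreaRect(q[:,:2].astype(np.float32)))
t=(Y>150)&(Y<380)&(X>380)&(X<650)
for nm,lo,hi in(("case",22,50),("tab",52,75)):
    m=(t&(Z>lo)&(Z<hi)).astype(np.uint8)
    n,l,st,_=cv2.connectedComponentsWithStats(m)
    for i in range(1,n):
        if st[i,4]>15:
            q=P[l==i];print(nm,st[i,4],q.mean(0).round(1),cv2.minAreaRect(q[:,:2].astype(np.float32)),"px",st[i])
# leaf profiles in x slices
S=cloud(s)
for nm,C in(("top",P),("side",S)):
  for xa in(520,560,600,630):
    for ylo,yhi in((-70,5),(125,200)):
        m=(abs(C[...,0]-xa)<8)&(C[...,1]>ylo)&(C[...,1]<yhi)&(C[...,2]>60)&(C[...,2]<200)
        q=C[m]
        if len(q)>4:
            q=q[np.argsort(q[:,2])];print(nm,xa,len(q),[tuple(a) for a in q[::max(1,len(q)//7)][:,1:].round().astype(int)])
E
```

```text
deck 1773 ((464.2618408203125, 71.87716674804688), (160.36996459960938, 83.0893783569336), 86.52704620361328) z 45.03056135564658
floor 2891 ((582.4882202148438, 65.34563446044922), (156.83180236816406, 138.2444305419922), 86.42446899414062) z 4.0332246274774155
knob 897 924.0076798072103 [457.73738677 120.40741296 795.37045725] ((457.3269348144531, 97.23094177246094), (44.14529800415039, 63.31486892700195), 0.4899269938468933)
case 265 [541.5 252.2  33.5] ((542.752685546875, 253.1369171142578), (33.03669357299805, 56.620582580566406), 83.17726135253906) px [201 182  17  25 265]
case 274 [499.8 328.5  33.4] ((500.3648681640625, 330.7376403808594), (32.623085021972656, 56.43895721435547), 68.64897155761719) px [166 199  21  26 274]
case 45 [457.1 152.3  44.1] ((463.03778076171875, 152.72865295410156), (67.41795349121094, 2.576866388320923), 0.42866119742393494) px [250 213   2  30  45]
tab 72 [542.1 252.2  62.5] ((541.6113891601562, 252.8367462158203), (13.890325546264648, 24.735464096069336), 0.9222462773323059) px [202 190  12   7  72]
tab 76 [500.1 329.7  62.1] ((500.3323669433594,
[... 3641 characters left out ...]
)), (np.int64(147), np.int64(119)), (np.int64(145), np.int64(140)), (np.int64(145), np.int64(154)), (np.int64(150), np.int64(166)), (np.int64(151), np.int64(178))]
side 630 116 [(np.int64(-20), np.int64(65)), (np.int64(-27), np.int64(106)), (np.int64(-27), np.int64(121)), (np.int64(-28), np.int64(139)), (np.int64(-24), np.int64(148)), (np.int64(-28), np.int64(150)), (np.int64(-24), np.int64(163)), (np.int64(-22), np.int64(166))]
side 630 288 [(np.int64(144), np.int64(60)), (np.int64(141), np.int64(84)), (np.int64(144), np.int64(104)), (np.int64(143), np.int64(125)), (np.int64(145), np.int64(143)), (np.int64(168), np.int64(154)), (np.int64(146), np.int64(166)), (np.int64(148), np.int64(179))]
```

```bash
python3 - <<'E'
from h import *
d=img("top")
cv2.imwrite("pics/rail.png",cv2.resize(d["color"][140:215,245:330],None,fx=8,fy=8,interpolation=cv2.INTER_CUBIC))
cv2.imwrite("pics/knob.png",cv2.resize(d["color"][205:255,250:325],None,fx=9,fy=9,interpolation=cv2.INTER_CUBIC))
o=np.array([590.6,64.4]);a=-0.061;M=np.array([[np.cos(a),-np.sin(a)],[np.sin(a),np.cos(a)]])
P=cloud(d);B=(P[...,:2]-o)@M
m=(abs(B[...,0])<80)&(abs(B[...,1])<75)&(P[...,2]>8)&(P[...,2]<30)
n,l,st,_=cv2.connectedComponentsWithStats(m.astype(np.uint8))
for i in range(1,n):
    if st[i,4]>10:print(st[i],B[l==i].min(0),B[l==i].max(0),B[l==i].mean(0),np.median(P[l==i][:,2]))
g=d["color"].astype(int).min(2)
m=(abs(B[...,0])<80)&(abs(B[...,1])<75)&(g>205)&(P[...,2]<30)
m=m.astype(np.uint8);n,l,st,_=cv2.connectedComponentsWithStats(m)
for i in range(1,n):
    if st[i,4]>25:
        v,u=np.nonzero(l==i)
        Q=np.array([onz(d,a,b,8)[:2] for a,b in zip(u,v)]);Q=(Q-o)@M
        print("white",st[i],Q.min(0).round(1),Q.max(0).round(1),Q.mean(0).round(1),np.median(P[l==i][:,2]))
# knob
m=(P[...,2]>70)&(P[...,2]<100)&(abs(B[...,0]+133)<40)&(abs(B[...,1])<40)
q=B[m];print("knob",m.sum(),q.mean(0),np.median(P[m][:,2]),cv2.minAreaRect(q.astype(np.float32)),np.linalg.svd(q-q.mean(0))[2][0])
E
```

```text
[260 151  58  26 448] [  1.44312797 -68.87660728] [55.52719252 70.71144915] [35.60377197  0.43283674] 12.598995860597217
white [267 155  10  20 155] [ 1.6 29.6] [50.  52.1] [27.3 41.2] 10.662464447968162
white [283 156  10  19 157] [  4.4 -11.5] [50.3 10.9] [28.1 -0.6] 11.04420970770046
white [301 157   9  19 138] [  4.7 -53.2] [ 50.5 -33. ] [ 28.3 -43.3] 11.027620972017932
knob 137 [-133.37724481    1.23407996] 88.378773917507 ((-133.44326782226562, 0.626922607421875), (14.183937072753906, 44.76398849487305), 89.26304626464844) [-0.99983793  0.01800321]
```

View pics/rail.png

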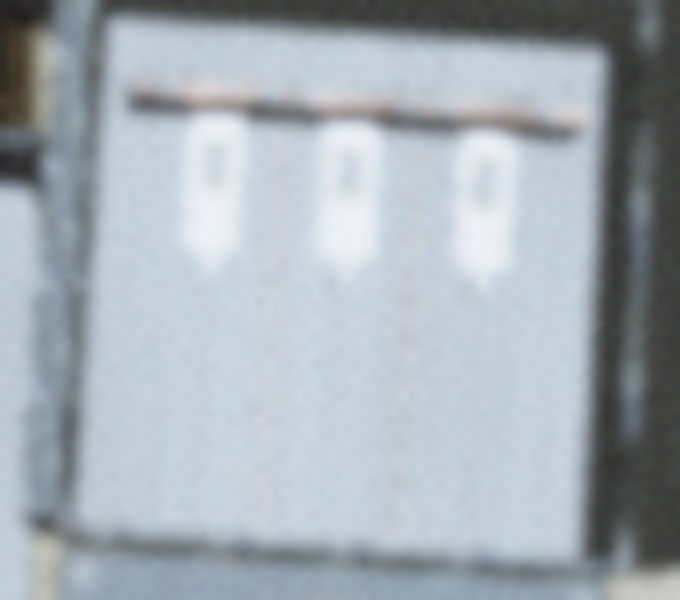

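View pics/knob.png

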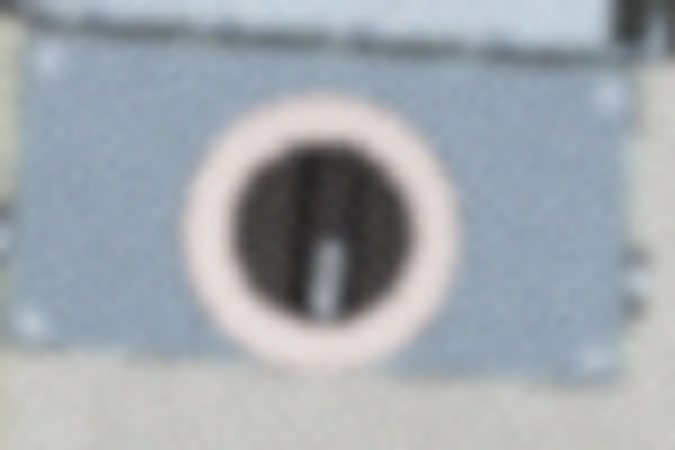

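```bash
cat >> h.py <<'E'
O=np.array([590.6,64.0]);A=-0.061
def b2w(x,y):
    return O+np.array([np.cos(A)*x-np.sin(A)*y,np.sin(A)*x+np.cos(A)*y])
def state():
    o=telemetry.get_obs();Rm=R.from_rotvec(o["orientation"]).as_matrix()
    return o,np.array(o["ee_pos"]),np.arctan2(Rm[1,1],Rm[0,1]),Rm
def go(x,y,z,h=None,vmax=.045,wmax=.14):
    """delta to TCP target: turn (tool z) and shift in tool axes after the turn / before"""
    o,p,hd,Rm=state()
    if h is None:h=hd
    dh=(h-hd+np.pi/2)%np.pi-np.pi/2
    D=np.array([x,y,z])-p
    h2=hd+dh
    def loc(hh):  # tool y along (cos h, sin h); tool x = y cross z, z=(0,0,-1)
        yy=np.array([np.cos(hh),np.sin(hh),0]);xx=np.cross(yy,[0,0,-1.]);return np.array([xx@D,yy@D,-D[2]])
    print("t",o["t"],"p",p.round(1),"hd",round(hd,3),"q6",round(o["qpos"][5],2),"w",round(o["width"],1),"F",np.round(o["ft_force"],1))
    print("turn(tool)",round(-dh,3),"shift_before(mm)",loc(hd).round(1),"shift_after_turn(mm)",loc(h2).round(1),"len",np.linalg.norm(D).round(1))
E
python3 - <<'E'
from h import *
x,y=b2w(-133,0);print(x,y)
go(x,y,190,np.pi/2+A-.018)
_,_,h,Rm=state();print(Rm.round(3))
E
```

```text
457.8473697804808 72.10796952384464
t 0.35 p [172.6 600.6 302.5] hd 1.291 q6 -0.02 w 87.4 F [ 0.9 -0.3  0.3]
turn(tool) -0.201 shift_before(mm) [-420.2 -429.2  112.5] shift_after_turn(mm) [-326.1 -504.4  112.5] len 611.0
[[-0.961  0.276 -0.   ]
 [ 0.276  0.961 -0.   ]
 [ 0.    -0.    -1.   ]]
```

{"fn": "send_rows", "kwargs": {
  "rows": [
    [0,0,0,-0.1,0],
    [0,0,0,-0.101,0],
    [-0.0251,-0.0388,0,0,0],
    [-0.0251,-0.0388,0,0,0],
    [-0.0251,-0.0388,0,0,0]
  ]
}}

```text
t: 0.85
ee_pos: [238.8, 477.4, 302.5]
orientation: [0.122, 3.139, -0.0]
ft_force: [0.7, -0.3, -0.4]
width: 51.5
```

{"fn": "send_rows", "kwargs": {
  "rows": [
    [-0.0251,-0.0388,0,0,0],
    [-0.0251,-0.0388,0,0,0],
    [-0.0251,-0.0388,0,0,0],
    [-0.0251,-0.0388,0,0,0],
    [-0.0251,-0.0388,0,0,0]
  ]
}}

```text
t: 1.35
ee_pos: [348.9, 273.8, 303.0]
orientation: [0.123, 3.139, 0.001]
ft_force: [1.1, 0.5, -0.1]
width: 44.0
```

{"fn": "send_rows", "kwargs": {
  "rows": [
    [-0.0251,-0.0388,0,0,0],
    [-0.0251,-0.0388,0,0,0],
    [-0.0251,-0.0388,0,0,0],
    [-0.0251,-0.0388,0,0,0],
    [-0.0251,-0.0388,0,0,0]
  ]
}}

```text
t: 1.85
ee_pos: [458.8, 70.3, 303.0]
orientation: [0.124, 3.138, 0.0]
ft_force: [0.1, 0.7, 0.5]
width: 43.9
```

```bash
python3 - <<'E'
from h import *
x,y=b2w(-133,0)
go(x,y,141,np.pi/2+A-.018)
E
```

```text
t 1.85 p [458.8  70.3 303. ] hd 1.492 q6 -1.37 w 43.9 F [0.1 0.7 0.5]
turn(tool) 0.0 shift_before(mm) [  1.1   1.7 162. ] shift_after_turn(mm) [  1.1   1.7 162. ] len 162.0
```

{"fn": "send_rows", "kwargs": {
  "rows": [
    [0.001,0.0017,0.04,0,0],
    [0,0,0.04,0,0],
    [0,0,0.04,0,0],
    [0,0,0.03,0,0],
    [0,0,0.012,0,0]
  ]
}}

```text
t: 2.35
ee_pos: [456.0, 73.7, 138.5]
orientation: [-0.124, -3.135, 0.001]
ft_force: [-9.3, -2.4, 68.5]
width: 43.7
```

{"fn": "send_rows", "kwargs": {
  "rows": [
    [0,0,0,0,-1],
    [0,0,0,0,-1],
    [0,0,0,0,-1],
    [0,0,0,0,-1],
    [0,0,0,0,-1]
  ]
}}

```text
t: 2.85
ee_pos: [457.7, 73.7, 141.3]
orientation: [0.123, 3.138, -0.001]
ft_force: [-0.5, -4.0, 4.0]
width: 13.9
```

{"fn": "send_rows", "kwargs": {
  "rows": [
    [0,0,0,-0.14,-1],
    [0,0,0,-0.14,-1],
    [0,0,0,-0.14,-1],
    [0,0,0,-0.14,-1],
    [0,0,0,-0.1,-1]
  ]
}}

```text
t: 3.35
ee_pos: [457.7, 73.7, 141.3]
orientation: [-0.908, 3.007, -0.001]
ft_force: [-0.8, -3.5, 4.3]
width: 14.1
```

{"fn": "send_rows", "kwargs": {
  "rows": [
    [0,0,0,-0.03,-1],
    [0,0,0,-0.02,-1],
    [0,0,0,0,-1],
    [0,0,0,0,-1]
  ]
}}

```text
t: 3.75
ee_pos: [457.7, 73.7, 141.3]
orientation: [-0.971, 2.987, -0.0]
ft_force: [0.9, -4.3, 5.7]
width: 13.8
```

```bash
python3 - <<'E'
from h import *
x,y=b2w(-133,0)
go(x,y,141)
o=state();print(o[2]-(np.pi/2+A),o[0]["moment"])
E
```

```text
t 3.75 p [457.7  73.7 141.3] hd 2.199 q6 -2.07 w 13.8 F [ 0.9 -4.3  5.7]
turn(tool) -0.0 shift_before(mm) [ 0.8 -1.4  0.3] shift_after_turn(mm) [ 0.8 -1.4  0.3] len 1.6
0.6894745708568388 [-0.72943383  0.15691199 -0.4899519 ]
```

{"fn": "send_rows", "kwargs": {
  "rows": [
    [0,0,0,0,0],
    [0,0,0,0,0],
    [0,0,0,0,0],
    [0,0,-0.02,0,0],
    [0,0,-0.04,0,0]
  ]
}}

```text
t: 4.25
ee_pos: [455.6, 73.8, 199.2]
orientation: [0.973, -2.981, -0.002]
ft_force: [1.6, -0.0, 0.6]
width: 43.6
```

{"fn": "send_rows", "kwargs": {
  "rows": [
    [0,0,-0.04,0.14,0],
    [0,0,-0.04,0.14,0],
    [0,0,-0.02,0.14,0],
    [0,0,0,0.14,0]
  ]
}}

```text
t: 4.65
ee_pos: [458.7, 74.3, 303.9]
orientation: [-0.103, 3.134, 0.001]
ft_force: [-0.4, -0.6, 0.2]
width: 43.7
```

```bash
python3 - <<'E'
from h import *
d=img("top")
cv2.imwrite("pics/t2.png",cv2.resize(d["color"][120:280,140:370],None,fx=3.4,fy=3.4,interpolation=cv2.INTER_CUBIC))
s=img("side");cv2.imwrite("pics/s2.png",cv2.resize(s["color"][130:300,160:400],None,fx=3.3,fy=3.3,interpolation=cv2.INTER_CUBIC))
E
```

```text
(no output)
```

View pics/t2.png

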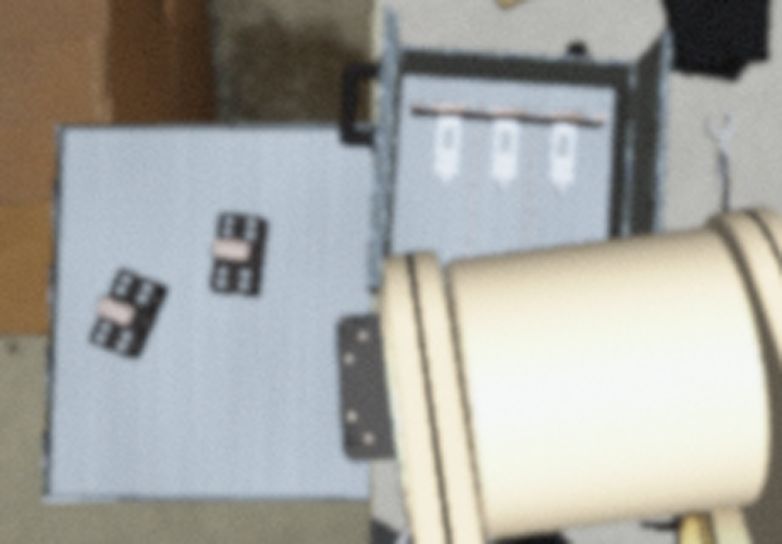

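View pics/s2.png

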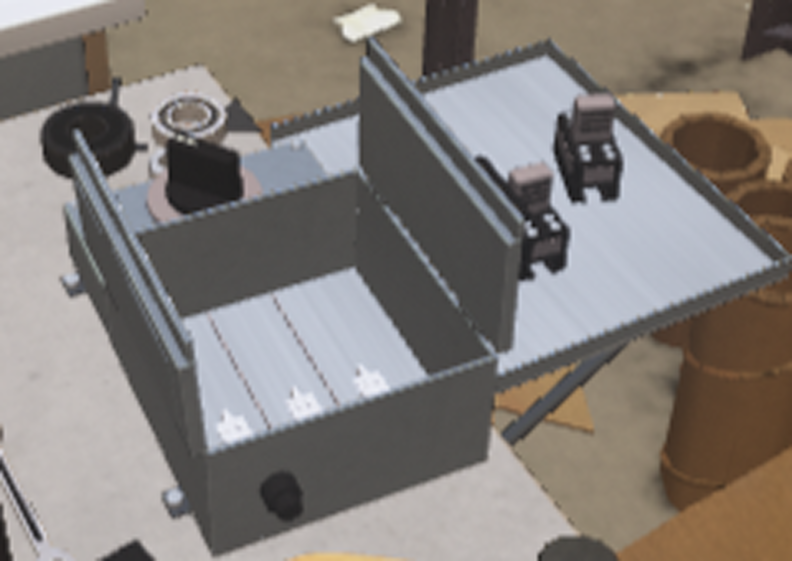

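```bash
python3 - <<'E'
s=open('h.py').read()
s=s.replace("    dh=(h-hd+np.pi/2)%np.pi-np.pi/2\n","    q1=np.arctan2(y,x)\n    hs=[h+k*np.pi for k in(-2,-1,0,1,2)]\n    h=min(hs,key=lambda a:abs(q1-a)); q6=o['qpos'][5]; hn=o['qpos'][0]-q6; dh=h-hn\n    print('q6 end',round(q1-h,2))\n")
open('h.py','w').write(s)
E
cat >> h.py <<'E'
def mods(d):
    P=cloud(d);X,Y,Z=P[...,0],P[...,1],P[...,2];out=[]
    t=(Y>165)&(Y<380)&(X>380)&(X<650)
    m=(t&(Z>22)&(Z<80)).astype(np.uint8);n,l,st,_=cv2.connectedComponentsWithStats(m)
    for i in range(1,n):
        if st[i,4]>100:
            q=P[l==i];tab=q[q[:,2]>54];cs=q[q[:,2]<40]
            r=cv2.minAreaRect(cs[:,:2].astype(np.float32));a=r[2]+(0 if r[1][0]>r[1][1] else 90)
            a=(a+90)%180-90
            rt=cv2.minAreaRect(tab[:,:2].astype(np.float32));at=rt[2]+(90 if rt[1][0]>rt[1][1] else 0);at=(at+90)%180-90
            c2=np.linalg.svd(tab[:,:2]-tab[:,:2].mean(0),full_matrices=False)[2][0];at2=(np.degrees(np.arctan2(c2[1],c2[0])))%180-90
            print("case",np.round(r[0],1),np.round(r[1],1),"head deg",round(a,1),"tab",np.round(rt[0],1),round(at,1),round(at2,1),"ztab",np.median(tab[:,2]).round(1))
E
python3 - <<'E'
from h import *
mods(img("top"));mods(img("top"))
go(542.2,253,200,-.12)
E
```

```text
case [542.8 253.4] [32.6 56.5] head deg -6.0 tab [541.6 252.8] -0.0 -7.3 ztab 62.9
case [500.4 330.8] [32.5 56.4] head deg -21.4 tab [500.5 331. ] -25.2 -21.5 ztab 63.2
case [543.  253.8] [33.2 56.7] head deg -5.7 tab [541.7 252.9] 1.2 -6.8 ztab 63.0
case [500.4 330.8] [32.9 56.5] head deg -22.0 tab [500.5 330.9] -21.4 -20.9 ztab 62.8
q6 end 0.56
t 4.85 p [456.9  74.  300.3] hd 1.646 q6 -1.51 w 44.1 F [-0.1 -0.3 -0.9]
turn(tool) 1.766 shift_before(mm) [-98.4 172.1 100.3] shift_after_turn(mm) [187.9  63.2 100.3] len 222.2
```

{"fn": "send_rows", "kwargs": {
  "rows": [
    [-0.0197,0.0344,0,0,0],
    [-0.0197,0.0344,0,0,0],
    [-0.0197,0.0344,0,0,0],
    [-0.0197,0.0344,0,0,0],
    [-0.0197,0.0344,0,0.14,0]
  ]
}}

```text
t: 5.35
ee_pos: [543.4, 254.0, 299.4]
orientation: [-0.105, -3.138, 0.002]
ft_force: [0.3, 0.3, -0.0]
width: 44.1
```

{"fn": "send_rows", "kwargs": {
  "rows": [
    [0,0,0,0.14,0],
    [0,0,0,0.14,0],
    [0,0,0,0.14,0],
    [0,0,0,0.14,0],
    [0,0,0,0.14,0]
  ]
}}

```text
t: 5.85
ee_pos: [542.8, 252.5, 299.2]
orientation: [-1.181, -2.909, 0.003]
ft_force: [-0.8, -0.4, -0.1]
width: 44.0
```

{"fn": "send_rows", "kwargs": {
  "rows": [
    [0,0,0.02,0.14,0],
    [0,0,0.03,0.14,0],
    [0,0,0.03,0.14,0],
    [0,0,0.02,0.14,0],
    [0,0,0,0.14,0]
  ]
}}

```text
t: 6.35
ee_pos: [541.1, 251.6, 196.2]
orientation: [-2.106, -2.327, 0.011]
ft_force: [-0.7, -0.3, -0.2]
width: 43.8
```

```bash
python3 - <<'E'
from h import *
mods(img("top"))
go(542.3,253,118,-.115)
E
```

```text
q6 end 0.55
t 6.4 p [541.9 251.9 197.5] hd 0.093 q6 0.32 w 44.1 F [-0.3 -1.1  1. ]
turn(tool) 0.208 shift_before(mm) [ 1.   0.5 79.5] shift_after_turn(mm) [ 1.1  0.3 79.5] len 79.5
```

{"fn": "send_rows", "kwargs": {
  "rows": [
    [0.001,0.0005,0.01,0.104,0],
    [0,0,0.02,0.104,0],
    [0,0,0.025,0,0],
    [0,0,0.015,0,0],
    [0,0,0.0095,0,0]
  ]
}}

```text
t: 6.9
ee_pos: [543.1, 253.3, 119.5]
orientation: [-2.332, -2.104, 0.003]
ft_force: [-0.7, 0.4, 0.5]
width: 44.0
```

{"fn": "send_rows", "kwargs": {
  "rows": [
    [0,0,0,0,0],
    [0,0,0,0,-1],
    [0,0,0,0,-1],
    [0,0,0,0,-1],
    [0,0,0,0,-1]
  ]
}}

```text
t: 7.4
ee_pos: [544.0, 253.7, 121.9]
orientation: [2.336, 2.101, 0.002]
ft_force: [-0.8, 0.6, 1.3]
width: 15.1
```

```bash
python3 - <<'E'
from h import *
go(542.3,253,118,-.115)
s=img("side");cv2.imwrite("pics/s3.png",cv2.resize(s["color"][80:250,230:470],None,fx=3.3,fy=3.3,interpolation=cv2.INTER_CUBIC))
E
```

```text
q6 end 0.55
t 7.4 p [544.  253.7 121.9] hd -0.106 q6 0.52 w 15.1 F [-0.8  0.6  1.3]
turn(tool) 0.009 shift_before(mm) [-0.9 -1.6  3.9] shift_after_turn(mm) [-0.9 -1.6  3.9] len 4.3
```

View pics/s3.png

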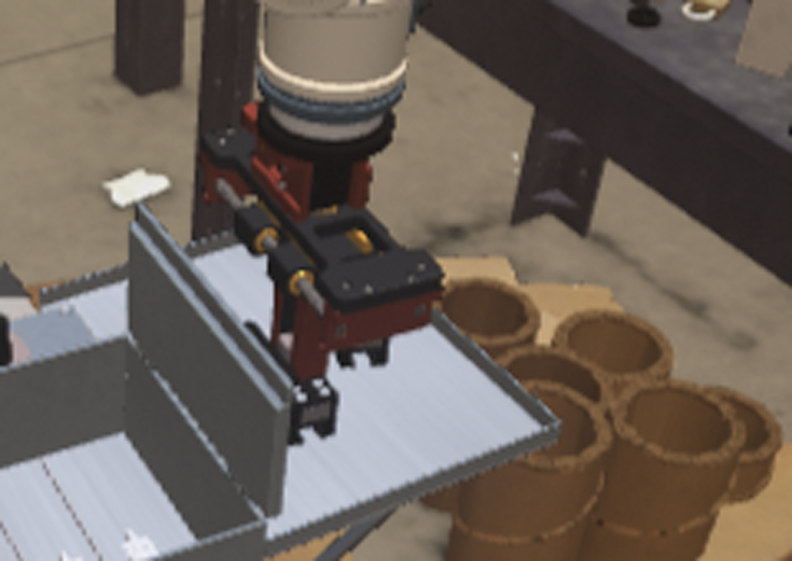

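```bash
python3 - <<'E'
from h import *
d=img("top")
cv2.imwrite("pics/t4.png",cv2.resize(d["color"][120:280,140:370],None,fx=3.4,fy=3.4,interpolation=cv2.INTER_CUBIC))
# rail.png coordinates -> px: u=245+x/8, v=140+y/8 (cubic center offset)
def px(x,y):return 245+(x+.5)/8-.5,140+(y+.5)/8-.5
def w(x,y,z):return onz(d,*px(x,y),z)[:2]
for nm,a,b,z in(("stop",(130,98),(580,125),14),("leftwall",(105,20),(77,515),4),("rightwall",(607,45),(583,555),4),("deckback",(80,535),(580,560),4)):
    p,q=w(*a,z),w(*b,z);e=q-p;print(nm,p.round(1),q.round(1),np.degrees(np.arctan2(e[1],e[0])).round(2))
for t in((210,272),(345,275),(483,288)):print("nose",w(*t,9).round(1))
for t in((213,115),(352,122),(487,132)):print("back",w(*t,9).round(1))
for t in((214,165),(347,174),(484,183)):print("slot",w(*t,11).round(1))
E
```

```text
stop [649.3 129.7] [641.7  -9.6] -93.13
leftwall [676.3 137.7] [520.7 145.3] 177.23
rightwall [669.3 -20. ] [509.2 -10.4] 176.57
deckback [514.5 144.3] [507.7  -9.4] -92.54
nose [595.7 104.7]
nose [595.1  62.9]
nose [591.3  20.3]
back [645.1 103.9]
back [643.2  60.6]
back [640.3  18.6]
slot [629.  103.6]
slot [626.4  62.4]
slot [623.8  19.9]
```

View pics/t4.png

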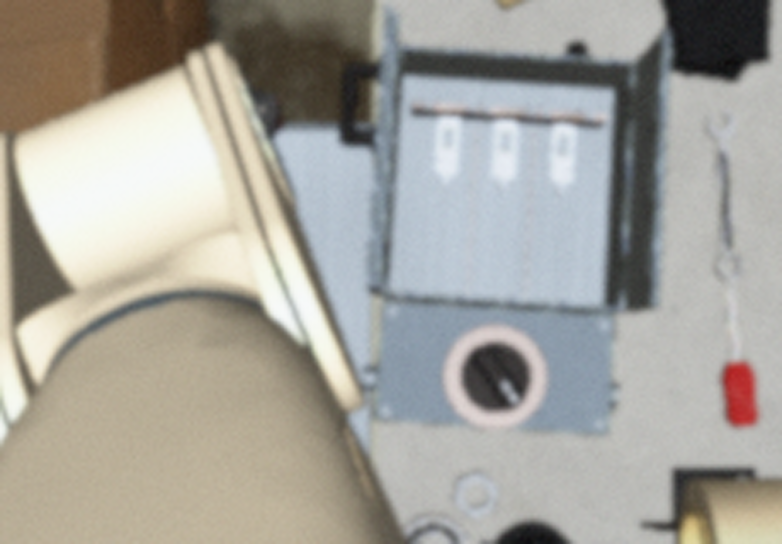

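{"fn": "send_rows", "kwargs": {
  "rows": [
    [0,0,-0.01,0,-1],
    [0,0,-0.03,0,-1],
    [0,0,-0.04,0,-1],
    [0,0,-0.045,0,-1],
    [0,0,-0.04,0,-1]
  ]
}}

```text
t: 8.0
ee_pos: [543.5, 253.5, 288.7]
orientation: [2.336, 2.101, 0.001]
ft_force: [0.6, 0.4, -1.0]
width: 13.7
```

{"fn": "send_rows", "kwargs": {
  "rows": [
    [0,0,-0.025,0,-1],
    [0,0,-0.008,-0.053,-1],
    [0,0,0,0,-1]
  ]
}}

```text
t: 8.3
ee_pos: [544.2, 253.8, 321.7]
orientation: [2.278, 2.162, 0.006]
ft_force: [-0.0, 0.1, -0.9]
width: 13.6
```

```bash
python3 - <<'E'
from h import *
go(562.4,66,200,-.053)
E
```

```text
q6 end 0.17
t 8.3 p [544.2 253.8 321.7] hd -0.052 q6 0.47 w 13.6 F [-0.   0.1 -0.9]
turn(tool) 0.001 shift_before(mm) [-186.6   28.   121.7] shift_after_turn(mm) [-186.5   28.1  121.7] len 224.5
```

{"fn": "send_rows", "kwargs": {
  "rows": [
    [-0.03,0.0045,0,0,-1],
    [-0.043,0.0065,0,0,-1],
    [-0.043,0.0065,0,0,-1],
    [-0.043,0.0065,0,0,-1],
    [-0.0275,0.004,0,0,-1]
  ]
}}

```text
t: 8.8
ee_pos: [561.1, 63.3, 318.2]
orientation: [-2.282, -2.158, 0.003]
ft_force: [0.0, 0.7, -0.2]
width: 13.6
```

{"fn": "send_rows", "kwargs": {
  "rows": [
    [0,0,0.02,0,-1],
    [0,0,0.035,0,-1],
    [0,0,0.035,0,-1],
    [0,0,0.035,0,-1],
    [0,0,0.02,0,-1]
  ]
}}

```text
t: 9.3
ee_pos: [559.7, 65.5, 170.8]
orientation: [-2.279, -2.158, 0.006]
ft_force: [0.2, -0.7, -0.9]
width: 13.7
```

{"fn": "send_rows", "kwargs": {
  "rows": [
    [0,0,0.01,0,-1],
    [0,0,0,0,-1]
  ]
}}

```text
t: 9.5
ee_pos: [560.7, 65.7, 162.6]
orientation: [-2.279, -2.16, 0.004]
ft_force: [0.9, 0.8, -1.0]
width: 13.8
```

```bash
python3 - <<'E'
from h import *
go(562.4,66,126.5,-.053)
s=img("side");cv2.imwrite("pics/s5.png",cv2.resize(s["color"][130:300,160:400],None,fx=3.3,fy=3.3,interpolation=cv2.INTER_CUBIC))
E
```

```text
q6 end 0.17
t 9.5 p [560.7  65.7 162.6] hd -0.054 q6 0.15 w 13.8 F [ 0.9  0.8 -1. ]
turn(tool) -0.001 shift_before(mm) [ 0.4  1.6 36.1] shift_after_turn(mm) [ 0.4  1.6 36.1] len 36.1
```

View pics/s5.png

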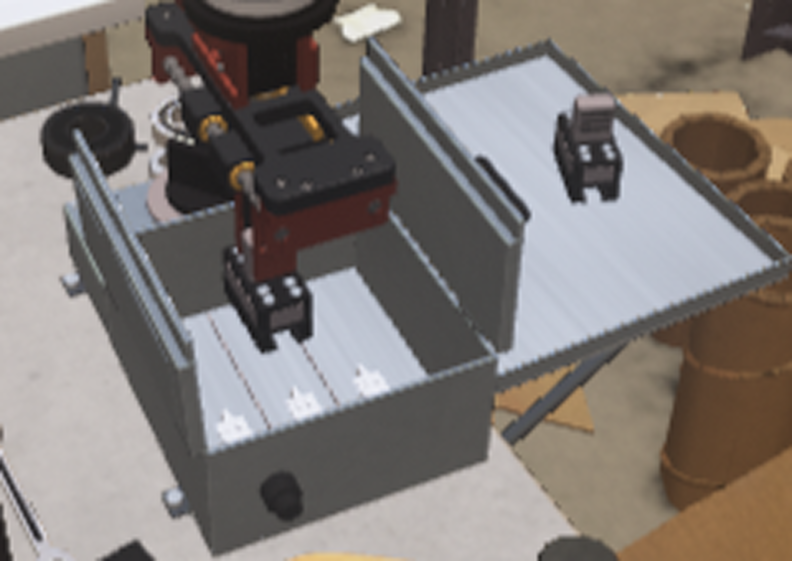

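{"fn": "send_rows", "kwargs": {
  "rows": [
    [0.0004,0,0.01,0,-1],
    [0,0,0.013,0,-1],
    [0,0,0.008,0,-1],
    [0,0,0.003,0,-1],
    [0,0,0,0,-1]
  ]
}}

```text
t: 10.05
ee_pos: [561.5, 66.2, 129.6]
orientation: [-2.279, -2.161, 0.001]
ft_force: [-0.5, -0.2, -0.8]
width: 13.8
```

```bash
python3 - <<'E'
from h import *
go(562.4,66,126.5,-.053)
s=img("side");c=s["color"][170:260,200:330];cv2.imwrite("pics/s6.png",cv2.resize(c,None,fx=6,fy=6,interpolation=cv2.INTER_CUBIC))
E
```

```text
q6 end 0.17
t 10.05 p [561.5  66.2 129.6] hd -0.053 q6 0.15 w 13.8 F [-0.5 -0.2 -0.8]
turn(tool) -0.0 shift_before(mm) [-0.2  0.9  3.1] shift_after_turn(mm) [-0.2  0.9  3.1] len 3.2
```

View pics/s6.png

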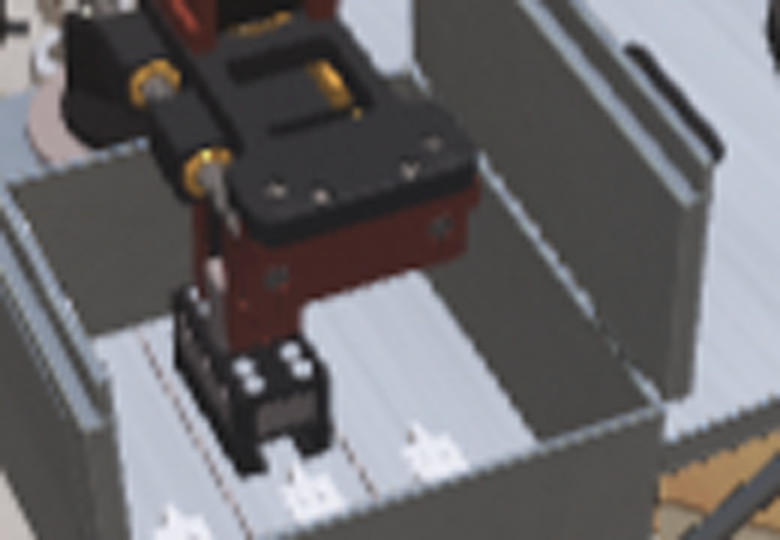

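{"fn": "send_rows", "kwargs": {
  "rows": [
    [-0.0005,0,0.0015,0,-1],
    [0,0,0.001,0,-1],
    [0,0,0,0,-1],
    [0,0,0,0,-1]
  ]
}}

```text
t: 10.5
ee_pos: [561.9, 65.7, 127.8]
orientation: [2.279, 2.162, 0.0]
ft_force: [0.7, 0.0, -0.8]
width: 13.8
```

{"fn": "send_rows", "kwargs": {
  "rows": [
    [0,0.005,0,0,-1],
    [0,0.008,0,0,-1],
    [0,0.008,0,0,-1],
    [0,0.006,0,0,-1],
    [0,0,0,0,-1]
  ]
}}

```text
t: 11.0
ee_pos: [589.8, 64.2, 127.4]
orientation: [2.279, 2.161, 0.001]
ft_force: [2.7, -0.7, -5.7]
width: 13.8
```

{"fn": "send_rows", "kwargs": {
  "rows": [
    [0,0.006,0,0,-1],
    [0,0.006,0,0,-1],
    [0,0.006,0,0,-1],
    [0,0.005,0,0,-1],
    [0,0,0,0,-1]
  ]
}}

```text
t: 11.5
ee_pos: [612.3, 63.0, 127.4]
orientation: [2.279, 2.162, 0.0]
ft_force: [-0.5, -1.0, -5.2]
width: 13.9
```

{"fn": "send_rows", "kwargs": {
  "rows": [
    [0,0.003,0,0,-1],
    [0,0.003,0,0,-1],
    [0,0,0,0,-1],
    [0,0,0,0,-1]
  ]
}}

```text
t: 11.9
ee_pos: [616.0, 62.8, 127.3]
orientation: [-2.278, -2.159, 0.005]
ft_force: [-8.1, 1.2, 0.8]
width: 13.9
```

```bash
python3 - <<'E'
from h import *
go(562.4,66,126.5,-.053)
s=img("side");c=s["color"][150:280,180:350];cv2.imwrite("pics/s7.png",cv2.resize(c,None,fx=4.6,fy=4.6,interpolation=cv2.INTER_CUBIC))
E
```

```text
q6 end 0.17
t 11.9 p [616.   62.8 127.3] hd -0.053 q6 0.14 w 13.9 F [-8.1  1.2  0.8]
turn(tool) 0.0 shift_before(mm) [  0.3 -53.7   0.8] shift_after_turn(mm) [  0.3 -53.7   0.8] len 53.7
```

View pics/s7.png

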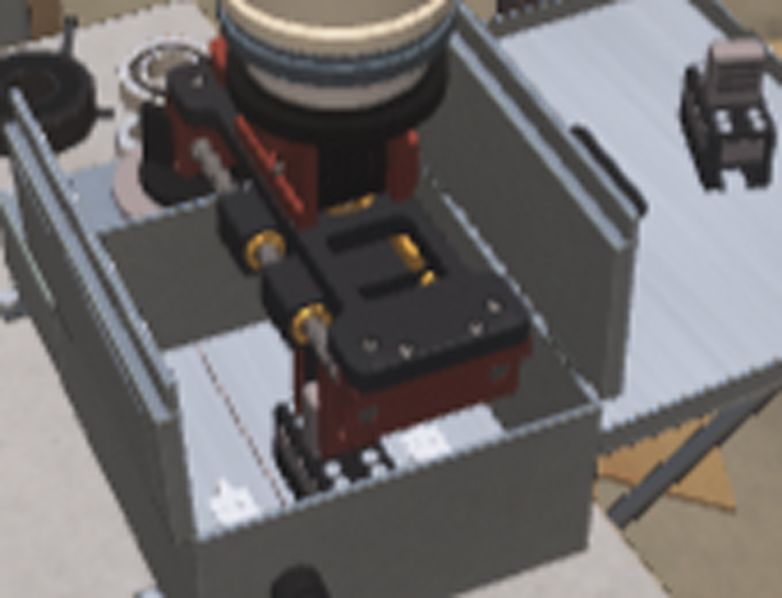

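{"fn": "send_rows", "kwargs": {
  "rows": [
    [0,0.002,0,0,-1],
    [0,0,0,0,-1],
    [0,0,0,0,-1]
  ]
}}

```text
t: 12.25
ee_pos: [616.4, 62.8, 127.2]
orientation: [-2.276, -2.158, 0.01]
ft_force: [-13.3, 1.6, 4.7]
width: 13.9
```

{"fn": "send_rows", "kwargs": {
  "rows": [
    [0,-0.003,0,0,-1],
    [0,0,0,0,-0.2],
    [0,0,0,0,-0.2],
    [0,0,0,0,-0.2],
    [0,0,-0.01,0,-0.2]
  ]
}}

```text
t: 12.75
ee_pos: [616.7, 62.8, 137.4]
orientation: [-2.279, -2.161, 0.001]
ft_force: [-0.4, 0.9, -0.2]
width: 35.1
```

{"fn": "send_rows", "kwargs": {
  "rows": [
    [0,0,-0.03,0,-0.2],
    [0,0,-0.045,0,-0.2],
    [0,0,-0.045,0,-0.2],
    [0,0,-0.045,0,0],
    [0,0,-0.02,0,0]
  ]
}}

```text
t: 13.25
ee_pos: [618.3, 62.9, 328.7]
orientation: [2.276, 2.158, 0.01]
ft_force: [-0.1, -0.3, 0.3]
width: 43.3
```

```bash
python3 - <<'E'
from h import *
d=img("top");mods(d)
go(500.4,330.8,300,-.37)
s=img("side");cv2.imwrite("pics/s8.png",cv2.resize(s["color"][130:300,160:400],None,fx=3.3,fy=3.3,interpolation=cv2.INTER_CUBIC))
E
```

```text
case [500.4 330.6] [32.7 56.3] head deg -20.7 tab [500.4 330.7] -24.3 -21.9 ztab 63.1
q6 end 0.95
t 13.3 p [619.1  63.  330.6] hd -0.053 q6 0.14 w 43.9 F [1.2 0.3 2.5]
turn(tool) 0.317 shift_before(mm) [ 261.1 -132.8   30.6] shift_after_turn(mm) [ 206.8 -207.5   30.6] len 294.5
```

View pics/s8.png

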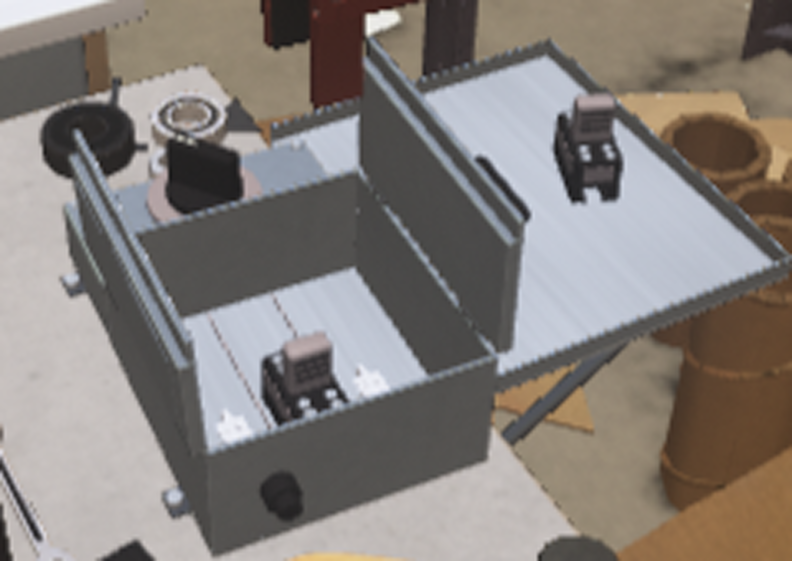

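{"fn": "send_rows", "kwargs": {
  "rows": [
    [0.025,-0.0125,0,0,0],
    [0.04,-0.02,0,0,0],
    [0.04,-0.02,0,0,0],
    [0.04,-0.02,0,0,0],
    [0.04,-0.02,0,0,0]
  ]
}}

```text
t: 13.85
ee_pos: [532.8, 253.6, 321.4]
orientation: [-2.28, -2.161, 0.003]
ft_force: [-0.4, -0.5, 0.5]
width: 44.1
```

{"fn": "send_rows", "kwargs": {
  "rows": [
    [0.04,-0.02,0,0,0],
    [0.037,-0.0185,0,0,0],
    [0,0,0.03,0.107,0],
    [0,0,0.04,0.107,0],
    [0,0,0.03,0.107,0]
  ]
}}

```text
t: 14.35
ee_pos: [498.3, 331.3, 219.7]
orientation: [-2.599, -1.765, 0.004]
ft_force: [0.5, 0.3, -0.6]
width: 43.9
```

{"fn": "send_rows", "kwargs": {
  "rows": [
    [0,0,0.02,0,0],
    [0,0,0,0,0]
  ]
}}

```text
t: 14.55
ee_pos: [497.6, 330.1, 198.6]
orientation: [-2.595, -1.77, 0.012]
ft_force: [-0.2, -0.4, 0.7]
width: 43.8
```

```bash
python3 - <<'E'
from h import *
go(502,331.7,120,-.375)
d=img("top");cv2.imwrite("pics/t9.png",cv2.resize(d["color"][120:280,140:370],None,fx=3.4,fy=3.4,interpolation=cv2.INTER_CUBIC))
s=img("side");cv2.imwrite("pics/s9.png",cv2.resize(s["color"][80:250,230:470],None,fx=3.3,fy=3.3,interpolation=cv2.INTER_CUBIC))
E
```

```text
q6 end 0.96
t 14.55 p [497.6 330.1 198.6] hd -0.374 q6 0.94 w 43.8 F [-0.2 -0.4  0.7]
turn(tool) 0.001 shift_before(mm) [ 3.1  3.5 78.6] shift_after_turn(mm) [ 3.1  3.5 78.6] len 78.7
```

View pics/t9.png

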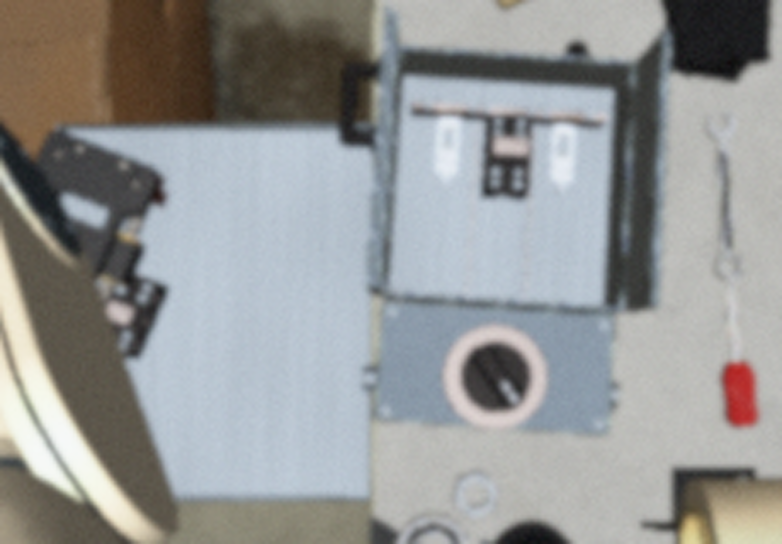

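View pics/s9.png

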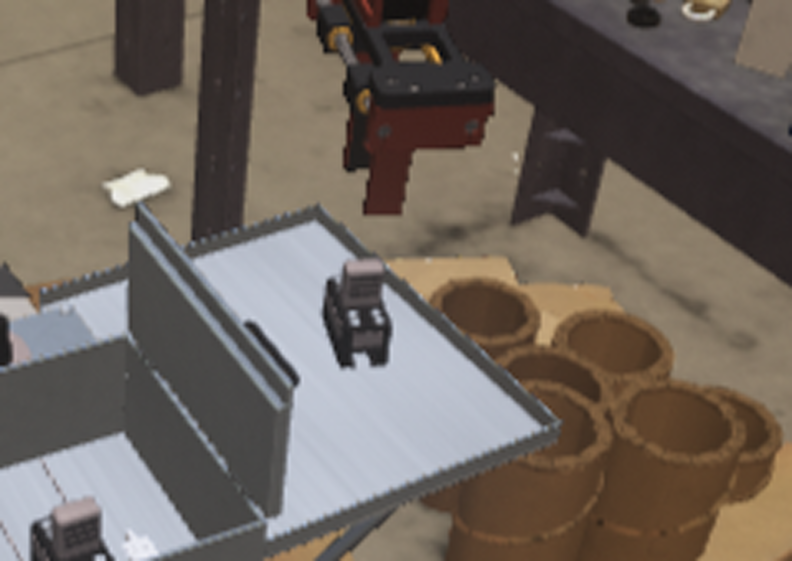

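{"fn": "send_rows", "kwargs": {
  "rows": [
    [0.006,0.0035,0.015,0,0],
    [0,0,0.02,0,0],
    [0,0,0.015,0,0],
    [0,0,0.01,0,0],
    [0,0,0,0,0]
  ]
}}

```text
t: 15.15
ee_pos: [504.7, 335.3, 141.2]
orientation: [-2.596, -1.77, 0.004]
ft_force: [0.5, 1.2, 0.2]
width: 43.8
```

```bash
python3 - <<'E'
from h import *
go(502,331.7,120,-.375)
E
```

```text
q6 end 0.96
t 15.15 p [504.7 335.3 141.2] hd -0.374 q6 0.94 w 43.8 F [0.5 1.2 0.2]
turn(tool) 0.001 shift_before(mm) [-4.4 -1.2 21.2] shift_after_turn(mm) [-4.4 -1.2 21.2] len 21.7
```

{"fn": "send_rows", "kwargs": {
  "rows": [
    [-0.001,-0.001,0.008,0,0],
    [0,0,0.008,0,0],
    [0,0,0.004,0,0],
    [0,0,0,0,0]
  ]
}}

```text
t: 15.55
ee_pos: [503.7, 335.0, 122.1]
orientation: [-2.596, -1.77, 0.001]
ft_force: [-0.4, -0.3, -0.4]
width: 43.9
```

{"fn": "send_rows", "kwargs": {
  "rows": [
    [0,0,0,0,-1],
    [0,0,0,0,-1],
    [0,0,0,0,-1],
    [0,0,0,0,-1],
    [0,0,0,0,-1]
  ]
}}

```text
t: 16.05
ee_pos: [503.9, 335.1, 122.7]
orientation: [-2.596, -1.77, 0.0]
ft_force: [0.3, -0.3, 1.0]
width: 14.0
```

```bash
python3 - <<'E'
from h import *
go(502,331.7,120,-.375)
d=img("top");P=cloud(d);Z=P[...,2]
m=(P[...,0]>560)&(P[...,0]<680)&(abs(P[...,1]-62)<30)&(Z>22)&(Z<90)
m=cv2.connectedComponentsWithStats(m.astype(np.uint8))
l,st=m[1],m[2]
for i in range(1,m[0]):
    if st[i,4]>60:
        q=P[l==i];
        for a,b in((22,45),(55,90)):
            k=q[(q[:,2]>a)&(q[:,2]<b)];print(len(k),cv2.minAreaRect(k[:,:2].astype(np.float32)),np.median(k[:,2]))
s=img("side");cv2.imwrite("pics/s10.png",cv2.resize(s["color"][80:250,230:470],None,fx=3.3,fy=3.3,interpolation=cv2.INTER_CUBIC))
E
```

```text
q6 end 0.96
t 16.05 p [503.9 335.1 122.7] hd -0.374 q6 0.94 w 14.0 F [ 0.3 -0.3  1. ]
turn(tool) 0.001 shift_before(mm) [-3.9 -0.5  2.7] shift_after_turn(mm) [-3.9 -0.5  2.7] len 4.8
51 ((673.3590087890625, 61.832183837890625), (58.24788284301758, 1.2573661804199219), 86.40933227539062) 33.05662353057196
101 ((674.5626831054688, 61.87802505493164), (59.4442138671875, 4.129874229431152), 86.95879364013672) 74.12597922490956
310 ((617.2669067382812, 62.562740325927734), (58.51431655883789, 62.73151397705078), 87.58956146240234) 37.455962179096545
72 ((613.9361572265625, 62.97379684448242), (25.63401985168457, 14.181476593017578), 85.38228607177734) 67.06298707342022
```

View pics/s10.png

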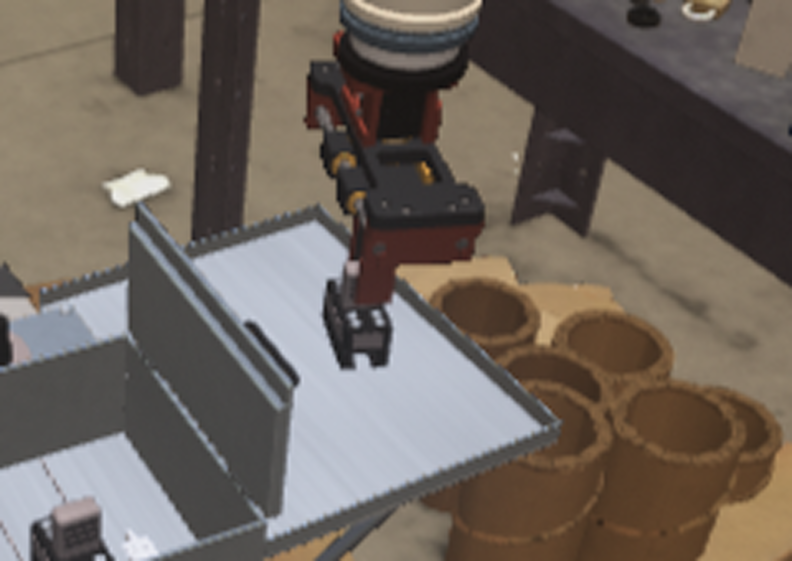

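{"fn": "send_rows", "kwargs": {
  "rows": [
    [0,0,-0.01,0,-1],
    [0,0,-0.03,0,-1],
    [0,0,-0.04,0,-1],
    [0,0,-0.045,0,-1],
    [0,0,-0.04,-0.11,-1]
  ]
}}

```text
t: 16.65
ee_pos: [503.9, 335.1, 290.3]
orientation: [2.493, 1.911, 0.001]
ft_force: [0.4, 0.2, -1.5]
width: 13.4
```

{"fn": "send_rows", "kwargs": {
  "rows": [
    [0,0,-0.025,-0.11,-1],
    [0,0,-0.008,-0.101,-1],
    [0,0,0,0,-1],
    [0,0,0,0,-1]
  ]
}}

```text
t: 17.05
ee_pos: [503.6, 334.9, 320.6]
orientation: [2.282, 2.159, -0.0]
ft_force: [0.4, -0.2, -2.1]
width: 13.6
```

```bash
python3 - <<'E'
from h import *
go(556,28.7,200,-.053)
E
```

```text
q6 end 0.1
t 17.05 p [503.6 334.9 320.6] hd -0.056 q6 0.62 w 13.6 F [ 0.4 -0.2 -2.1]
turn(tool) -0.003 shift_before(mm) [-302.8   69.4  120.6] shift_after_turn(mm) [-303.    68.6  120.6] len 333.2
```

{"fn": "send_rows", "kwargs": {
  "rows": [
    [-0.025,0.0057,0,-0.003,-1],
    [-0.04,0.009,0,0,-1],
    [-0.04,0.009,0,0,-1],
    [-0.04,0.0091,0,0,-1],
    [-0.04,0.0091,0,0,-1]
  ]
}}

```text
t: 17.55
ee_pos: [535.9, 146.6, 319.3]
orientation: [-2.278, -2.162, 0.003]
ft_force: [0.5, -0.2, -1.6]
width: 14.2
```

{"fn": "send_rows", "kwargs": {
  "rows": [
    [-0.04,0.0091,0,0,-1],
    [-0.04,0.0091,0,0,-1],
    [-0.038,0.0086,0,0,-1],
    [0,0,0,0,-1],
    [0,0,0.02,0,-1]
  ]
}}

```text
t: 18.05
ee_pos: [558.3, 28.1, 301.6]
orientation: [2.28, 2.159, 0.004]
ft_force: [0.1, 0.7, -1.4]
width: 13.9
```

{"fn": "send_rows", "kwargs": {
  "rows": [
    [0,0,0.035,0,-1],
    [0,0,0.035,0,-1],
    [0,0,0.03,0,-1],
    [0,0,0.015,0,-1],
    [0,0,0,0,-1]
  ]
}}

```text
t: 18.55
ee_pos: [555.8, 29.5, 183.2]
orientation: [-2.274, -2.162, 0.006]
ft_force: [0.1, 0.4, -1.1]
width: 13.9
```

```bash
python3 - <<'E'
from h import *
go(556,28.7,127,-.053)
s=img("side");cv2.imwrite("pics/s11.png",cv2.resize(s["color"][130:300,160:400],None,fx=3.3,fy=3.3,interpolation=cv2.INTER_CUBIC))
E
```

```text
q6 end 0.1
t 18.55 p [555.8  29.5 183.2] hd -0.051 q6 0.08 w 13.9 F [ 0.1  0.4 -1.1]
turn(tool) 0.003 shift_before(mm) [-0.8  0.3 56.2] shift_after_turn(mm) [-0.8  0.3 56.2] len 56.2
```

View pics/s11.png

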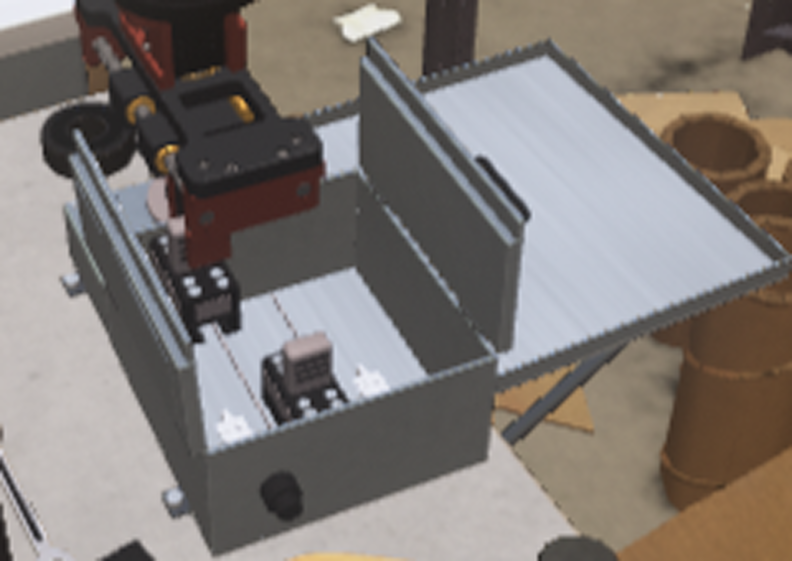

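{"fn": "send_rows", "kwargs": {
  "rows": [
    [-0.0005,0,0.015,0,-1],
    [0,0,0.018,0,-1],
    [0,0,0.012,0,-1],
    [0,0,0.006,0,-1],
    [0,0,0,0,-1]
  ]
}}

```text
t: 19.1
ee_pos: [557.1, 28.6, 134.2]
orientation: [-2.276, -2.165, 0.001]
ft_force: [-0.4, 0.2, -0.2]
width: 13.6
```

```bash
python3 - <<'E'
from h import *
go(556,28.7,128,-.053)
s=img("side");c=s["color"][170:275,195:325];cv2.imwrite("pics/s12.png",cv2.resize(c,None,fx=5.7,fy=5.7,interpolation=cv2.INTER_CUBIC))
E
```

```text
q6 end 0.1
t 19.1 p [557.1  28.6 134.2] hd -0.05 q6 0.08 w 13.6 F [-0.4  0.2 -0.2]
turn(tool) 0.003 shift_before(mm) [ 0.1 -1.1  6.2] shift_after_turn(mm) [ 0.1 -1.1  6.2] len 6.3
```

View pics/s12.png

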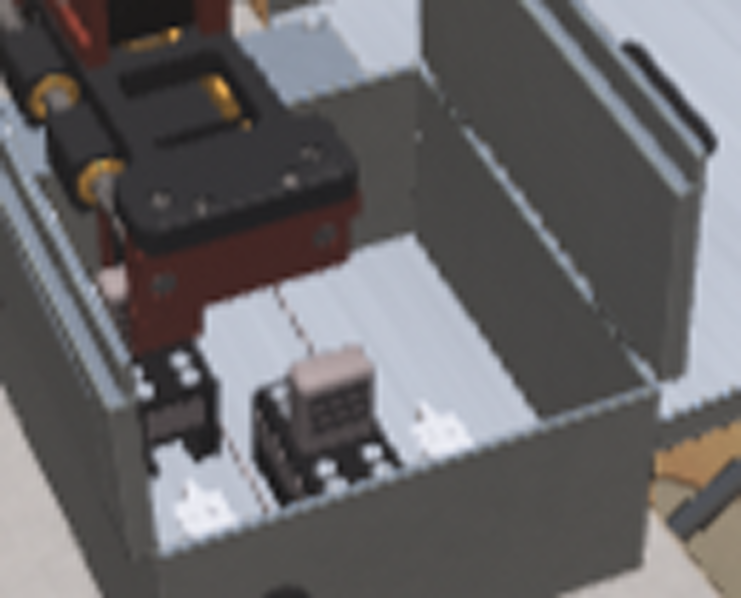

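```bash
python3 - <<'E'
from h import *
s=img("side")
def w(x,y,z):return onz(s,195+(x+.5)/5.7-.5,170+(y+.5)/5.7-.5,z)[:2]
def bx(p):
    p=p-np.array([590.6,64.0]);a=-.053;return np.array([np.cos(a)*p[0]+np.sin(a)*p[1],-np.sin(a)*p[0]+np.cos(a)*p[1]]).round(1)
for nm,x,y,z in(("Rfoot bot",217,455,11.5),("Lfoot bot",152,475,11.5),("gapL",160,455,11.5),("gapR",190,447,11.5),("gapRbot",197,462,11.5),("casetopR",216,378,45.5),("dash a",280,290,4),("dash b",232,445,4),("dash c",265,508,4),("m1 case top L front",262,490,38),("m1 topL back",256,405,38),("nose1 tip",190,480,11),("rail3 tip",424,405,11),("m1 tab top r",374,362,68),("m1 tab top l",293,375,68)):print(nm,bx(w(x,y,z)))
cv2.imwrite("pics/s13.png",cv2.resize(s["color"][225:270,215:290],None,fx=10,fy=10,interpolation=cv2.INTER_CUBIC))
E
```

```text
Rfoot bot [ -7.4 -25.7]
Lfoot bot [ -8.  -48.4]
gapL [-15.1 -42.8]
gapR [-14.4 -32.5]
gapRbot [ -7.3 -32.9]
casetopR [ -8.9 -24.5]
dash a [-77.8  27.1]
dash b [-16. -17.]
dash c [ 14.  -17.9]
m1 case top L front [ 35.  -27.3]
m1 topL back [  0.7 -14.7]
nose1 tip [ -1.3 -37.7]
rail3 tip [-0.2 46.2]
m1 tab top r [25.6 15.2]
m1 tab top l [ 20.4 -10.1]
```

View pics/s13.png

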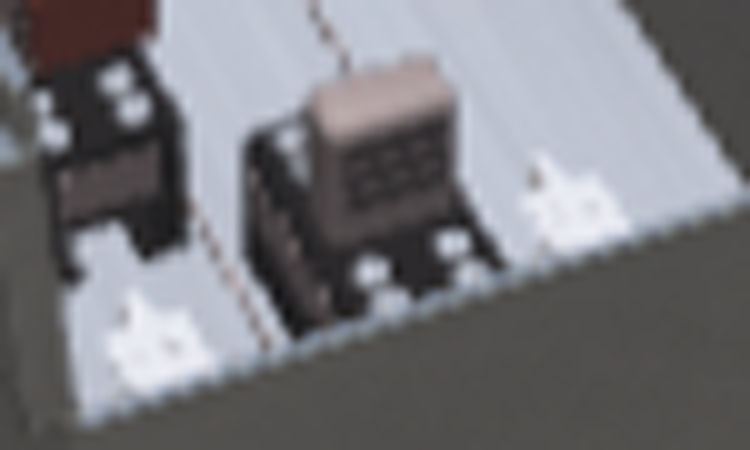

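{"fn": "send_rows", "kwargs": {
  "rows": [
    [0.002,0,0.004,0.003,-1],
    [0,0,0.0015,0,-1],
    [0,0,0,0,-1],
    [0,0,0,0,-1]
  ]
}}

```text
t: 19.6
ee_pos: [557.4, 30.6, 129.3]
orientation: [2.279, 2.162, 0.0]
ft_force: [-0.5, 0.2, -1.2]
width: 13.6
```

```bash
python3 - <<'E'
from h import *
go(556,28.7,128,-.053)
s=img("side")
cv2.imwrite("pics/s14.png",cv2.resize(s["color"][215:270,210:285],None,fx=10,fy=10,interpolation=cv2.INTER_CUBIC))
E
```

```text
q6 end 0.1
t 19.6 p [557.4  30.6 129.3] hd -0.053 q6 0.09 w 13.6 F [-0.5  0.2 -1.2]
turn(tool) 0.0 shift_before(mm) [-2.  -1.3  1.3] shift_after_turn(mm) [-2.  -1.3  1.3] len 2.7
```

View pics/s14.png

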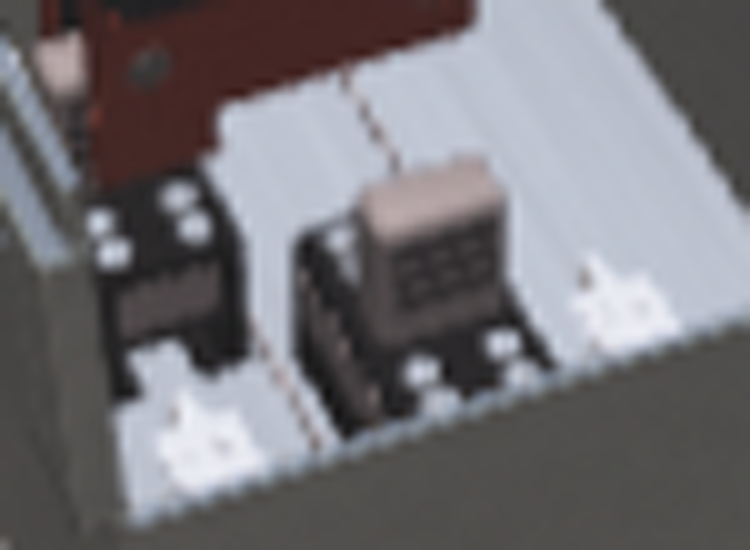

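{"fn": "send_rows", "kwargs": {
  "rows": [
    [0,0,0.0015,0,-1],
    [0,0,0,0,-1],
    [0,0.006,0,0,-1],
    [0,0.008,0,0,-1],
    [0,0.006,0,0,-1]
  ]
}}

```text
t: 20.15
ee_pos: [578.6, 29.5, 127.9]
orientation: [2.279, 2.161, 0.001]
ft_force: [0.1, -0.2, -0.3]
width: 14.0
```

{"fn": "send_rows", "kwargs": {
  "rows": [
    [0,0.005,0,0,-1],
    [0,0.003,0,0,-1],
    [0,0,0,0,-1]
  ]
}}

```text
t: 20.45
ee_pos: [585.8, 29.1, 127.7]
orientation: [2.279, 2.162, 0.0]
ft_force: [0.5, 0.4, -0.8]
width: 13.6
```

{"fn": "send_rows", "kwargs": {
  "rows": [
    [0,0.006,0,0,-1],
    [0,0.006,0,0,-1],
    [0,0.006,0,0,-1],
    [0,0.006,0,0,-1],
    [0,0,0,0,-1]
  ]
}}

```text
t: 20.95
ee_pos: [610.8, 27.7, 127.9]
orientation: [2.278, 2.161, 0.002]
ft_force: [0.1, -0.4, -0.9]
width: 13.6
```

{"fn": "send_rows", "kwargs": {
  "rows": [
    [0,0.003,0,0,-1],
    [0,0.003,0,0,-1],
    [0,0,0,0,-1],
    [0,0,0,0,-1]
  ]
}}

```text
t: 21.35
ee_pos: [613.8, 27.6, 127.1]
orientation: [-2.278, -2.16, 0.005]
ft_force: [-5.4, 0.4, 1.2]
width: 14.2
```

{"fn": "send_rows", "kwargs": {
  "rows": [
    [0,0.002,0,0,-1],
    [0,0,0,0,-1],
    [0,0,0,0,-1]
  ]
}}

```text
t: 21.65
ee_pos: [614.2, 27.5, 127.0]
orientation: [-2.276, -2.158, 0.009]
ft_force: [-10.9, 1.0, 6.5]
width: 13.8
```

```bash
python3 - <<'E'
from h import *
s=img("side")
cv2.imwrite("pics/s15.png",cv2.resize(s["color"][200:275,190:310],None,fx=6.5,fy=6.5,interpolation=cv2.INTER_CUBIC))
E
```

```text
(no output)
```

View pics/s15.png

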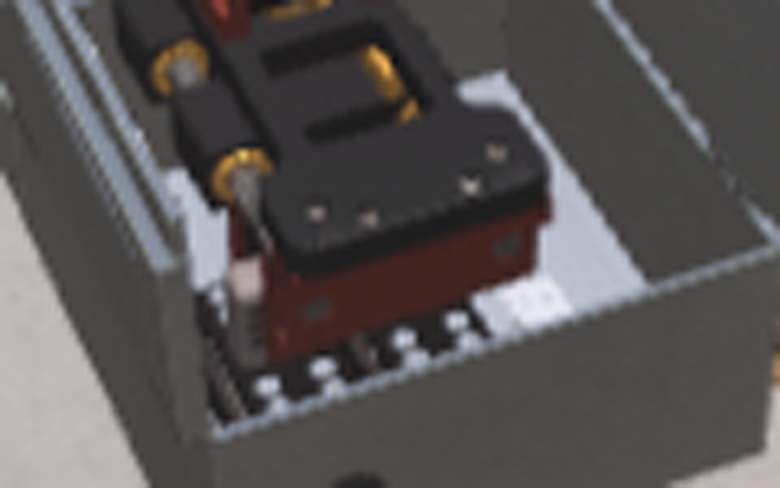

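{"fn": "send_rows", "kwargs": {
  "rows": [
    [0,-0.003,0,0,-1],
    [0,0,0,0,-0.2],
    [0,0,0,0,-0.2],
    [0,0,0,0,-0.2],
    [0,0,-0.01,0,-0.2]
  ]
}}

```text
t: 22.2
ee_pos: [614.0, 27.5, 137.0]
orientation: [-2.279, -2.161, 0.002]
ft_force: [-0.5, -0.0, 0.2]
width: 34.8
```

{"fn": "send_rows", "kwargs": {
  "rows": [
    [0,0,-0.03,0,-0.2],
    [0,0,-0.045,0,-0.2],
    [0,0,-0.045,0,-0.2],
    [0,0,-0.045,0,-0.2],
    [0,0,-0.02,0,-0.2]
  ]
}}

```text
t: 22.7
ee_pos: [615.8, 27.6, 328.5]
orientation: [2.276, 2.158, 0.009]
ft_force: [0.3, 0.5, -0.4]
width: 35.2
```

{"fn": "send_rows", "kwargs": {
  "rows": [
    [0,-0.03,0,0,-1],
    [0,-0.045,0,0,-1],
    [0,-0.045,0,0,-1],
    [0,-0.045,0,0,-1],
    [0,-0.02,0,0,-1]
  ]
}}

```text
t: 23.2
ee_pos: [425.9, 37.4, 323.0]
orientation: [-2.279, -2.161, 0.001]
ft_force: [-0.0, 0.7, -0.2]
width: 0.8
```

```bash
python3 - <<'E'
from h import *
go(500,-60,330,-.053)
d=img("top");cv2.imwrite("pics/t16.png",cv2.resize(d["color"][120:280,140:370],None,fx=3.4,fy=3.4,interpolation=cv2.INTER_CUBIC))
s=img("side");cv2.imwrite("pics/s16.png",cv2.resize(s["color"][130:300,160:400],None,fx=3.3,fy=3.3,interpolation=cv2.INTER_CUBIC))
E
```

```text
q6 end -0.07
t 23.2 p [425.9  37.4 323. ] hd -0.053 q6 0.11 w 0.8 F [-0.   0.7 -0.2]
turn(tool) 0.0 shift_before(mm) [-93.3  79.1  -7. ] shift_after_turn(mm) [-93.3  79.1  -7. ] len 122.5
```

View pics/t16.png

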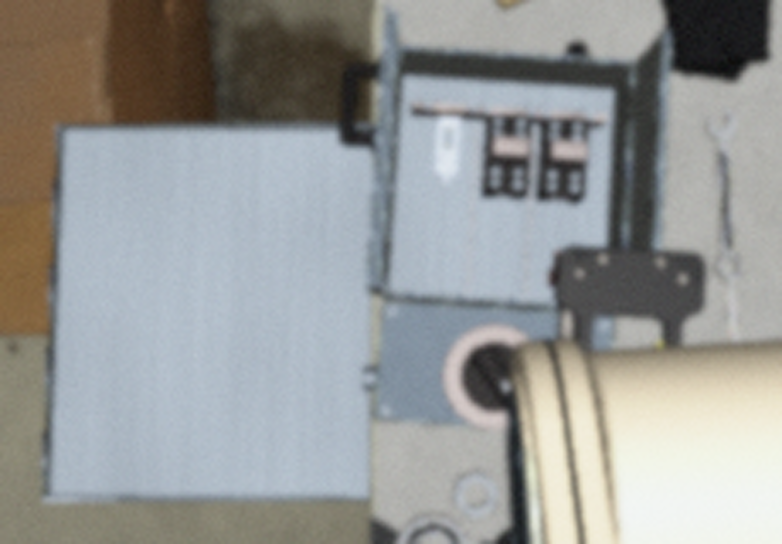

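View pics/s16.png

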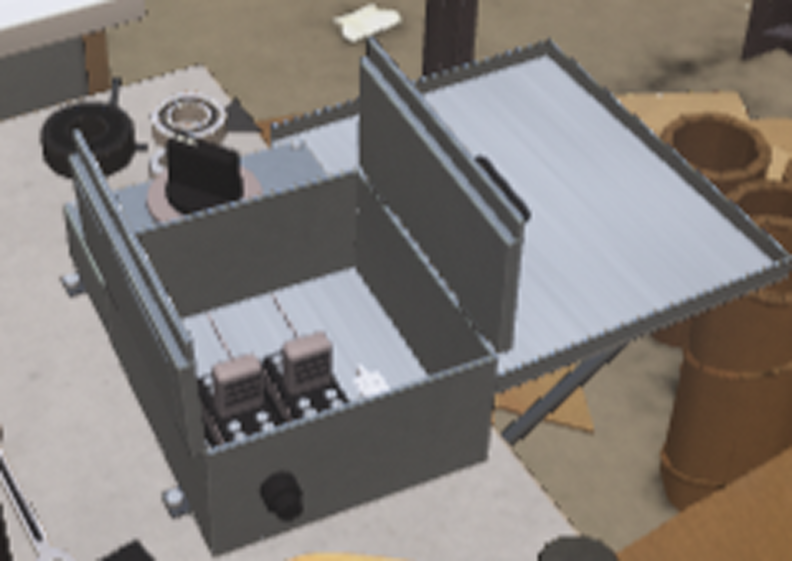

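```bash
python3 - <<'E'
from h import *
d=img("top");P=cloud(d);Z=P[...,2]
for i,tb in enumerate([(P[...,0]>560)&(P[...,0]<660)&(abs(P[...,1]-y)<16) for y in(62,20)]):
    for a,b in((58,80),):
        k=P[tb&(Z>a)&(Z<b)];r=cv2.minAreaRect(k[:,:2].astype(np.float32));print(len(k),r,k.mean(0).round(1))
for x0 in range(500,700,50):
    print(x0,[(y0,int(np.percentile(Z[(abs(P[...,0]-x0)<25)&(abs(P[...,1]-y0)<10)&(Z<900)],99)) if ((abs(P[...,0]-x0)<25)&(abs(P[...,1]-y0)<10)).sum()>3 else None) for y0 in range(-240,0,20)])
go(592,-60,323)
E
```

```text
67 ((614.5139770507812, 62.921348571777344), (25.579309463500977, 14.522432327270508), 86.21402740478516) [613.4  63.8  67.2]
69 ((610.7801513671875, 22.975475311279297), (25.770952224731445, 12.77737808227539), 89.92231750488281) [611.   23.3  67.4]
500 [(-240, 298), (-220, 297), (-200, 297), (-180, 296), (-160, 318), (-140, 317), (-120, 3), (-100, 18), (-80, 3), (-60, 2), (-40, 3), (-20, 5)]
550 [(-240, 299), (-220, 299), (-200, 299), (-180, 298), (-160, 317), (-140, 316), (-120, 3), (-100, 11), (-80, 8), (-60, 4), (-40, None), (-20, 163)]
600 [(-240, 302), (-220, 302), (-200, 301), (-180, 300), (-160, 317), (-140, 317), (-120, 4), (-100, 7), (-80, 3), (-60, 3), (-40, None), (-20, 163)]
650 [(-240, 301), (-220, 301), (-200, 301), (-180, 300), (-160, 317), (-140, 316), (-120, 4), (-100, 8), (-80, 6), (-60, 3), (-40, 148), (-20, 163)]
q6 end -0.05
t 23.35 p [429.3  37.4 323.8] hd -0.053 q6 0.11 w 0.4 F [0.8 0.  0.2]
turn(tool) -0.0 shift_before(mm) [-88.7 167.7   0.8] shift_after_turn(mm) [-88.7 167.7   0.8] len 189.7
```

{"fn": "send_rows", "kwargs": {
  "rows": [
    [-0.01,0.02,0,0,-1],
    [-0.02,0.04,0,0,-1],
    [-0.02,0.042,0,0,-1],
    [-0.018,0.04,0,0,-1],
    [-0.0125,0.026,0,0,-1]
  ]
}}

```text
t: 23.85
ee_pos: [597.2, -53.8, 322.9]
orientation: [2.279, 2.159, 0.003]
ft_force: [-0.4, -0.2, 1.2]
width: 0.6
```

{"fn": "send_rows", "kwargs": {
  "rows": [
    [0,0,0.02,0,-1],
    [0,0,0.04,0,-1],
    [0,0,0.03,0,-1],
    [0,0,0.02,0,-1],
    [0,0,0,0,-1]
  ]
}}

```text
t: 24.35
ee_pos: [592.9, -52.2, 209.7]
orientation: [-2.277, -2.159, 0.005]
ft_force: [0.8, 0.1, 0.3]
width: 0.3
```

```bash
python3 - <<'E'
from h import *
go(592,-52,212)
s=img("side");cv2.imwrite("pics/s17.png",cv2.resize(s["color"][90:300,130:400],None,fx=2.8,fy=2.8,interpolation=cv2.INTER_CUBIC))
E
```

```text
q6 end -0.03
t 24.35 p [592.9 -52.2 209.7] hd -0.053 q6 -0.05 w 0.3 F [0.8 0.1 0.3]
turn(tool) -0.0 shift_before(mm) [ 0.1 -0.9 -2.3] shift_after_turn(mm) [ 0.1 -0.9 -2.3] len 2.5
```

View pics/s17.png

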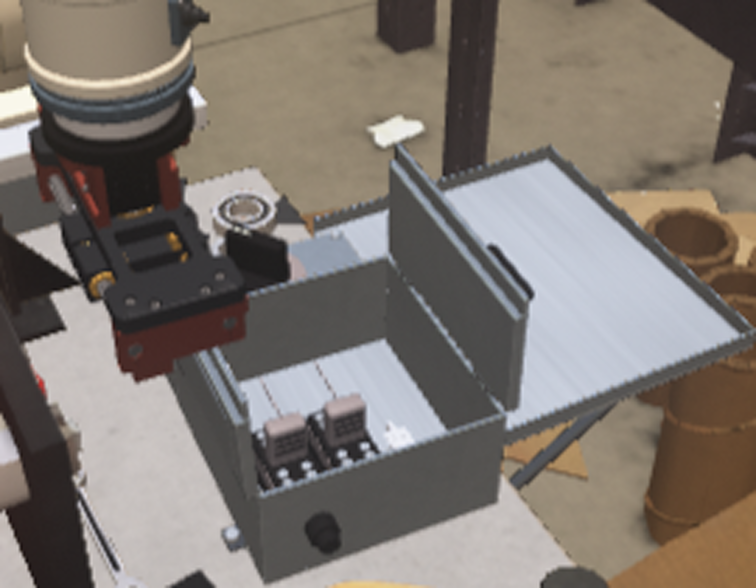

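{"fn": "send_rows", "kwargs": {
  "rows": [
    [0.008,0,0,0,-1],
    [0.012,0,0,0,-1],
    [0.014,0,0,0,-1],
    [0.014,0,0,0,-1],
    [0.014,0,0,0,-1]
  ]
}}

```text
t: 24.9
ee_pos: [596.5, 11.3, 213.3]
orientation: [2.279, 2.162, 0.001]
ft_force: [-0.7, -3.7, 0.4]
width: 0.8
```

```bash
python3 - <<'E'
from h import *
go(592,40,212)
s=img("side");cv2.imwrite("pics/s18.png",cv2.resize(s["color"][90:300,130:400],None,fx=2.8,fy=2.8,interpolation=cv2.INTER_CUBIC))
E
```

```text
q6 end 0.12
t 24.9 p [596.5  11.3 213.3] hd -0.053 q6 0.05 w 0.8 F [-0.7 -3.7  0.4]
turn(tool) -0.0 shift_before(mm) [28.4 -6.   1.3] shift_after_turn(mm) [28.4 -6.   1.3] len 29.0
```

View pics/s18.png

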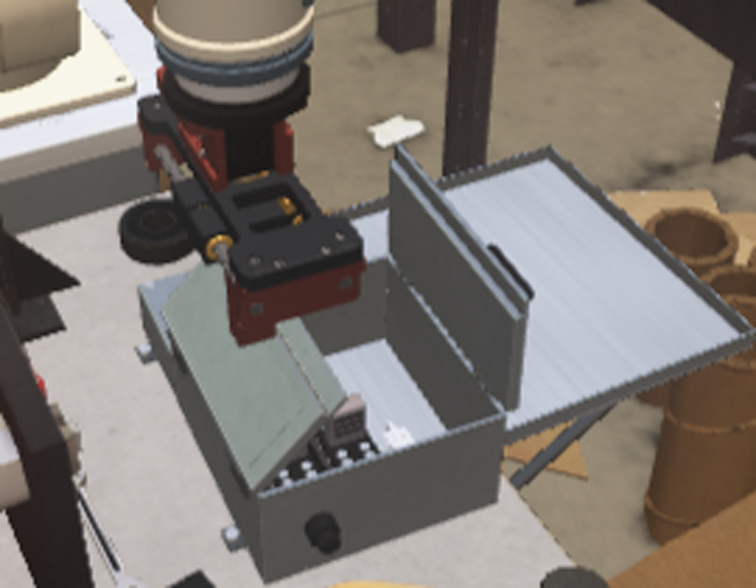

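{"fn": "send_rows", "kwargs": {
  "rows": [
    [0.008,0,0.004,0,-1],
    [0.006,0,0.01,0,-1],
    [0.002,0,0.012,0,-1],
    [0,0,0.01,0,-1],
    [0,0,0.004,0,-1]
  ]
}}

```text
t: 25.45
ee_pos: [596.8, 26.1, 171.9]
orientation: [-2.279, -2.16, 0.002]
ft_force: [-11.6, 3.2, 39.9]
width: 0.3
```

{"fn": "send_rows", "kwargs": {
  "rows": [
    [0,0,0.003,0,-1],
    [0,0,0.002,0,-1],
    [0,0,0,0,-1]
  ]
}}

```text
t: 25.75
ee_pos: [596.8, 26.1, 171.8]
orientation: [-2.279, -2.16, 0.0]
ft_force: [-16.9, 2.6, 47.3]
width: 0.6
```

{"fn": "send_rows", "kwargs": {
  "rows": [
    [0,0,-0.01,0,-1],
    [0,0,-0.03,0,-1],
    [0,0,-0.04,0,-1],
    [0,0,-0.045,0,-1],
    [0,0,-0.02,0,-1]
  ]
}}

```text
t: 26.25
ee_pos: [598.2, 25.4, 315.9]
orientation: [2.278, 2.159, 0.004]
ft_force: [1.1, 0.8, 0.3]
width: 0.7
```

```bash
python3 - <<'E'
from h import *
go(592,178,330)
d=img("top");cv2.imwrite("pics/t19.png",cv2.resize(d["color"][120:280,140:370],None,fx=3.4,fy=3.4,interpolation=cv2.INTER_CUBIC))
s=img("side");cv2.imwrite("pics/s19.png",cv2.resize(s["color"][90:300,130:400],None,fx=2.8,fy=2.8,interpolation=cv2.INTER_CUBIC))
for x in(530,570,610,650):
    C=cloud(s);print(x,[(y,np.median(C[(abs(C[...,0]-x)<8)&(abs(C[...,1]-y)<4)&(C[...,2]>70)][:,2]).round(1)) for y in(-10,0,10,20,30,40,50,60)])
E
```

```text
q6 end 0.35
t 26.25 p [598.2  25.4 315.9] hd -0.054 q6 0.08 w 0.7 F [1.1 0.8 0.3]
turn(tool) -0.0 shift_before(mm) [152.  -14.3 -14.1] shift_after_turn(mm) [152.  -14.3 -14.1] len 153.4
530 [(-10, np.float64(89.8)), (0, np.float64(341.2)), (10, np.float64(338.5)), (20, np.float64(324.2)), (30, np.float64(96.0)), (40, np.float64(95.9)), (50, np.float64(96.3)), (60, np.float64(90.6))]
570 [(-10, np.float64(93.8)), (0, np.float64(97.2)), (10, np.float64(370.7)), (20, np.float64(95.8)), (30, np.float64(95.7)), (40, np.float64(96.3)), (50, np.float64(95.1)), (60, np.float64(90.8))]
610 [(-10, np.float64(452.1)), (0, np.float64(372.0)), (10, np.float64(379.7)), (20, np.float64(365.4)), (30, np.float64(363.8)), (40, np.float64(376.5)), (50, np.float64(377.3)), (60, np.float64(91.2))]
650 [(-10, np.float64(95.1)), (0, np.float64(338.7)), (10, np.float64(96.0)), (20, np.float64(95.6)), (30, np.float64(96.1)), (40, np.float64(358.6)), (50, np.float64(90.0)), (60, np.float64(90.4))]
```

View pics/s19.png

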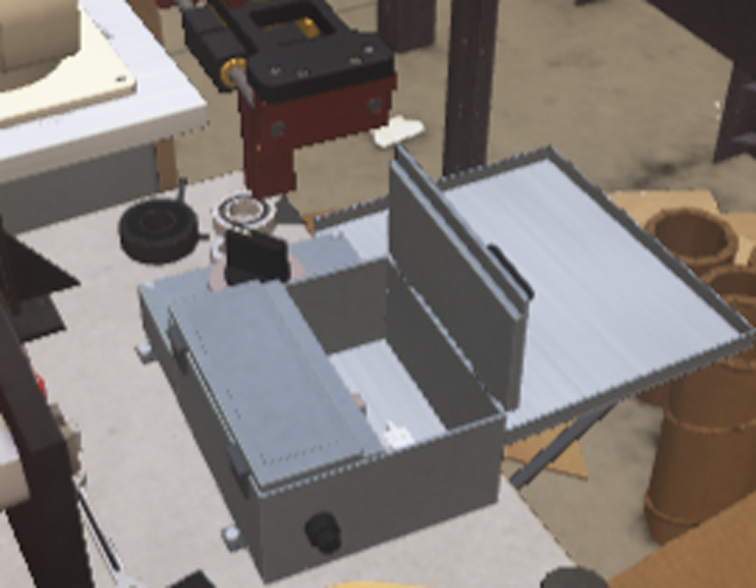

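```bash
python3 - <<'E'
from h import *
go(577,187,330)
E
```

```text
q6 end 0.37
t 26.35 p [598.5  25.5 315.4] hd -0.054 q6 0.08 w 0.3 F [-0.3  0.6  0.1]
turn(tool) -0.0 shift_before(mm) [160.2 -30.1 -14.6] shift_after_turn(mm) [160.2 -30.1 -14.6] len 163.6
```

{"fn": "send_rows", "kwargs": {
  "rows": [
    [0.02,-0.004,-0.01,0,-1],
    [0.04,-0.008,0,0,-1],
    [0.04,-0.008,0,0,-1],
    [0.04,-0.008,0,0,-1],
    [0.02,-0.002,0,0,-1]
  ]
}}

```text
t: 26.85
ee_pos: [574.2, 189.4, 320.0]
orientation: [-2.277, -2.162, 0.005]
ft_force: [0.0, -0.6, -0.5]
width: 0.1
```

{"fn": "send_rows", "kwargs": {
  "rows": [
    [0,0,0.02,0,-1],
    [0,0,0.04,0,-1],
    [0,0,0.035,0,-1],
    [0,0,0.02,0,-1],
    [0,0,0,0,-1]
  ]
}}

```text
t: 27.35
ee_pos: [572.8, 186.2, 202.2]
orientation: [-2.277, -2.159, 0.014]
ft_force: [-0.7, -1.0, -0.1]
width: 0.9
```

```bash
python3 - <<'E'
from h import *
go(577,187,212)
s=img("side");cv2.imwrite("pics/s20.png",cv2.resize(s["color"][60:270,170:440],None,fx=2.8,fy=2.8,interpolation=cv2.INTER_CUBIC))
E
```

```text
q6 end 0.37
t 27.35 p [572.8 186.2 202.2] hd -0.053 q6 0.35 w 0.9 F [-0.7 -1.  -0.1]
turn(tool) -0.0 shift_before(mm) [ 1.1  4.1 -9.8] shift_after_turn(mm) [ 1.1  4.1 -9.8] len 10.7
```

View pics/s20.png

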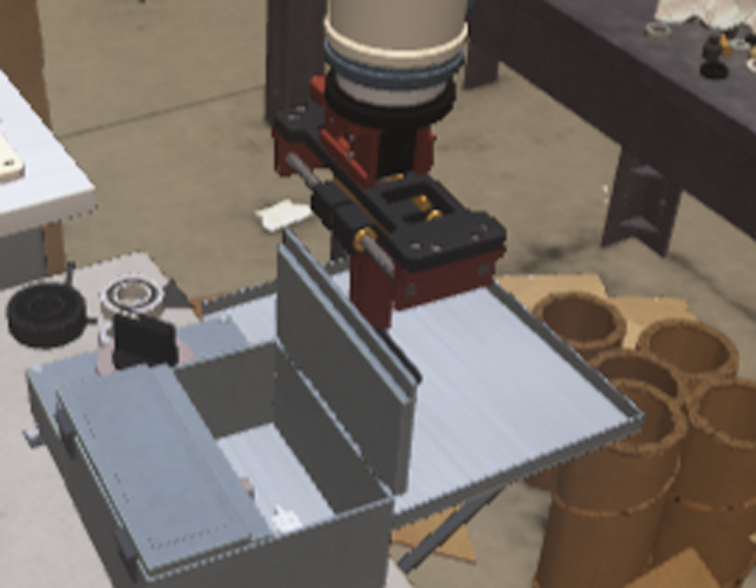

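{"fn": "send_rows", "kwargs": {
  "rows": [
    [-0.008,0,-0.005,0,-1],
    [-0.012,0,-0.005,0,-1],
    [-0.015,0,0,0,-1],
    [-0.015,0,0,0,-1],
    [-0.015,0,0,0,-1]
  ]
}}

```text
t: 27.9
ee_pos: [572.4, 121.0, 218.4]
orientation: [2.279, 2.161, 0.002]
ft_force: [0.1, 2.1, 0.0]
width: 0.4
```

```bash
python3 - <<'E'
from h import *
go(577,105,212)
s=img("side");cv2.imwrite("pics/s21.png",cv2.resize(s["color"][60:270,170:440],None,fx=2.8,fy=2.8,interpolation=cv2.INTER_CUBIC))
E
```

```text
q6 end 0.23
t 27.9 p [572.4 121.  218.4] hd -0.053 q6 0.24 w 0.4 F [0.1 2.1 0. ]
turn(tool) 0.0 shift_before(mm) [-15.7   5.4   6.4] shift_after_turn(mm) [-15.7   5.4   6.4] len 17.8
```

View pics/s21.png

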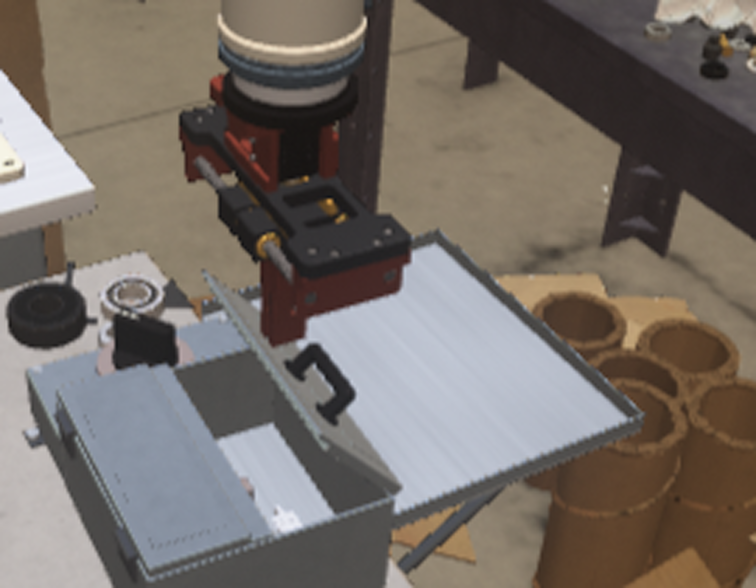

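{"fn": "send_rows", "kwargs": {
  "rows": [
    [-0.01,0,0.004,0,-1],
    [-0.008,0,0.01,0,-1],
    [-0.003,0,0.012,0,-1],
    [0,0,0.012,0,-1],
    [0,0,0.006,0,-1]
  ]
}}

```text
t: 28.45
ee_pos: [570.5, 101.2, 171.8]
orientation: [-2.279, -2.161, 0.004]
ft_force: [-7.5, -5.2, 44.2]
width: 0.6
```

{"fn": "send_rows", "kwargs": {
  "rows": [
    [0,0,0.003,0,-1],
    [0,0,0.003,0,-1],
    [0,0,0,0,-1]
  ]
}}

```text
t: 28.75
ee_pos: [570.5, 101.3, 171.7]
orientation: [-2.278, -2.163, 0.004]
ft_force: [-17.4, -6.9, 50.9]
width: 0.6
```

Same stop height as the other leaf. Lift off, check both, then go to the knob.

{"fn": "send_rows", "kwargs": {
  "rows": [
    [0,0,-0.01,0,-1],
    [0,0,-0.03,0,-1],
    [0,0,-0.04,0,-1],
    [0,0,-0.045,0,-1],
    [0,0,-0.02,0,-1]
  ]
}}

```text
t: 29.25
ee_pos: [572.2, 102.2, 315.8]
orientation: [2.277, 2.161, 0.005]
ft_force: [0.3, -0.2, -0.2]
width: 0.5
```

{"fn": "send_rows", "kwargs": {
  "rows": [
    [0.04,0,0,0,0],
    [0.04,0,0,0,0],
    [0.04,0,0,0,0],
    [0.04,0,0,0,0],
    [0,0,0,0,0]
  ]
}}

```text
t: 29.75
ee_pos: [579.2, 265.8, 311.5]
orientation: [-2.274, -2.166, -0.0]
ft_force: [0.4, -0.9, 1.1]
width: 37.0
```

```bash
python3 - <<'E'
from h import *
go(457.8,73.7,300,np.pi/2-.047+.675)
d=img("top");cv2.imwrite("pics/t22.png",cv2.resize(d["color"][120:280,140:370],None,fx=3.4,fy=3.4,interpolation=cv2.INTER_CUBIC))
s=img("side");cv2.imwrite("pics/s22.png",cv2.resize(s["color"][90:300,130:400],None,fx=2.8,fy=2.8,interpolation=cv2.INTER_CUBIC))
C=cloud(d)
for x in(530,570,610,650):
    print(x,[(y,np.median(C[(abs(C[...,0]-x)<8)&(abs(C[...,1]-y)<4)&(C[...,2]>70)][:,2]).round(1)) for y in range(-10,140,15)])
P=C;m=(P[...,2]>75)&(P[...,2]<100)&(abs(P[...,0]-457.8)<32)&(abs(P[...,1]-72)<32)
q=P[m];v=np.linalg.svd(q[:,:2]-q[:,:2].mean(0),full_matrices=False)[2][0];print("knob",len(q),q.mean(0),np.arctan2(v[1],v[0]),cv2.minAreaRect(q[:,:2].astype(np.float32)))
E
```

```text
q6 end 1.1
t 29.75 p [579.2 265.8 311.5] hd -0.048 q6 0.46 w 37.0 F [ 0.4 -0.9  1.1]
turn(tool) 0.895 shift_before(mm) [-197.8 -111.9   11.5] shift_after_turn(mm) [-211.1   84.3   11.5] len 227.6
530 [(-10, np.float64(91.5)), (5, np.float64(92.7)), (20, np.float64(92.3)), (35, np.float64(92.4)), (50, np.float64(91.6)), (65, np.float64(91.8)), (80, np.float64(92.1)), (95, np.float64(92.3)), (110, np.float64(92.6)), (125, np.float64(91.7))]
570 [(-10, np.float64(92.0)), (5, np.float64(92.4)), (20, np.float64(92.2)), (35, np.float64(92.6)), (50, np.float64(91.0)), (65, np.float64(91.9)), (80, np.float64(91.7)), (95, np.float64(91.4)), (110, np.float64(92.9)), (125, np.float64(92.6))]
610 [(-10, np.float64(92.4)), (5, np.float64(92.9)), (20, np.float64(92.2)), (35, np.float64(92.2)), (50, np.float64(88.2)), (65, np.float64(92.1)), (80, np.float64(114.2)), (95, np.float64(92.4)), (110, np.float64(91.9)), (125, np.float64(91.7))]
650 [(-10, np.float64(92.1)), (5, np.float64(92.7)), (20, np.float64(92.9)), (35, np.float64(92.3)), (50, np.float64(87.2)), (65, np.float64(92.3)), (80, np.float64(94.5)), (95, np.float64(91.9)), (110, np.float64(93.1)), (125, np.float64(92.6))]
knob 135 [457.62506696  73.62436903  87.89660027] -2.5231425608065283 ((457.7410583496094, 73.32015991210938), (45.24422073364258, 14.027021408081055), 35.147438049316406)
```

View pics/t22.png

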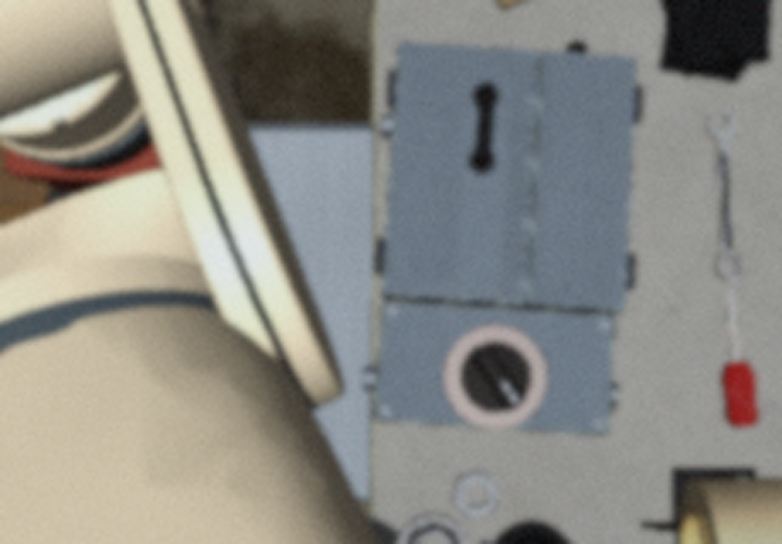

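View pics/s22.png

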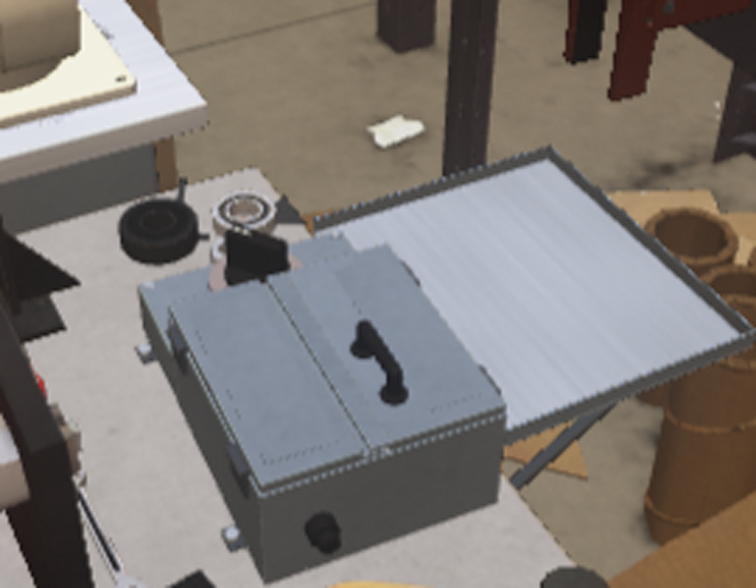

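{"fn": "send_rows", "kwargs": {
  "rows": [
    [-0.03,-0.017,0,-0.0,0],
    [-0.042,-0.0235,0,0,0],
    [-0.042,-0.0235,0,0,0],
    [-0.042,-0.0235,0,0,0],
    [-0.0418,-0.0244,0,0,0]
  ]
}}

```text
t: 30.35
ee_pos: [455.6, 67.3, 312.2]
orientation: [-2.28, -2.161, 0.001]
ft_force: [0.9, -0.3, 0.0]
width: 43.8
```

{"fn": "send_rows", "kwargs": {
  "rows": [
    [0,0,0,-0.14,0],
    [0,0,0,-0.14,0],
    [0,0,0,-0.14,0],
    [0,0,0,-0.14,0],
    [0,0,0,-0.14,0]
  ]
}}

```text
t: 30.85
ee_pos: [456.8, 68.4, 312.3]
orientation: [-1.394, -2.815, 0.001]
ft_force: [1.2, -0.3, 1.1]
width: 43.6
```

{"fn": "send_rows", "kwargs": {
  "rows": [
    [0,0,0,-0.14,0],
    [0,0,0,-0.14,0],
    [0,0,0,-0.14,0],
    [0,0,0,-0.14,0],
    [0,0,0,-0.14,0]
  ]
}}

```text
t: 31.35
ee_pos: [456.8, 68.5, 312.3]
orientation: [-0.344, -3.122, 0.001]
ft_force: [-0.1, -0.3, -0.2]
width: 44.0
```

{"fn": "send_rows", "kwargs": {
  "rows": [
    [0,0,0.02,-0.14,0],
    [0,0,0.03,-0.14,0],
    [0,0,0.03,-0.14,0],
    [0,0,0.02,-0.14,0],
    [0,0,0,-0.14,0]
  ]
}}

```text
t: 31.85
ee_pos: [455.1, 68.3, 209.9]
orientation: [0.746, -3.046, -0.001]
ft_force: [-0.7, -0.5, 1.0]
width: 44.4
```

```bash
python3 - <<'E'
from h import *
o,p,h,_=state();print(h,"turn tool",-(2.19-h))
go(457.7,73.5,141.5,h)
E
```

```text
2.0514185014913355 turn tool -0.1385814985086644
q6 end 1.25
t 31.85 p [455.1  68.3 209.9] hd 2.051 q6 -1.93 w 44.4 F [-0.7 -0.5  1. ]
turn(tool) 3.141 shift_before(mm) [-4.7  3.4 68.4] shift_after_turn(mm) [ 4.7 -3.4 68.4] len 68.6
```

{"fn": "send_rows", "kwargs": {
  "rows": [
    [-0.0045,0.0032,0.01,-0.138,0],
    [0,0,0.02,0,0],
    [0,0,0.02,0,0],
    [0,0,0.012,0,0],
    [0,0,0.004,0,0]
  ]
}}

```text
t: 32.35
ee_pos: [459.0, 73.8, 145.5]
orientation: [0.948, -2.993, -0.001]
ft_force: [0.3, -0.0, 0.5]
width: 43.8
```

{"fn": "send_rows", "kwargs": {
  "rows": [
    [0,0,0,0,0],
    [0,0,0,0,0]
  ]
}}

```text
t: 32.55
ee_pos: [460.2, 74.4, 147.2]
orientation: [-0.949, 2.994, -0.0]
ft_force: [0.2, -0.3, -0.2]
width: 43.8
```

```bash
python3 - <<'E'
from h import *
o,p,h,_=state()
go(457.7,73.5,141.5,h)
E
```

```text
q6 end 1.12
t 32.55 p [460.2  74.4 147.2] hd 2.185 q6 -2.05 w 43.8 F [ 0.2 -0.3 -0.2]
turn(tool) 3.142 shift_before(mm) [2.6 0.8 5.7] shift_after_turn(mm) [-2.6 -0.8  5.7] len 6.3
```

{"fn": "send_rows", "kwargs": {
  "rows": [
    [0.0025,0.0008,0.004,0,0],
    [0,0,0.001,0,0],
    [0,0,0,0,-1],
    [0,0,0,0,-1],
    [0,0,0,0,-1]
  ]
}}

```text
t: 33.05
ee_pos: [457.6, 73.8, 141.8]
orientation: [-0.95, 2.994, -0.0]
ft_force: [-0.3, 0.0, 0.3]
width: 23.6
```

{"fn": "send_rows", "kwargs": {
  "rows": [
    [0,0,0,0,-1],
    [0,0,0,0,-1],
    [0,0,0,0.1,-1],
    [0,0,0,0.13,-1],
    [0,0,0,0.13,-1]
  ]
}}

```text
t: 33.55
ee_pos: [457.7, 73.6, 141.8]
orientation: [-0.39, 3.117, -0.0]
ft_force: [0.4, -1.5, 0.8]
width: 13.5
```

{"fn": "send_rows", "kwargs": {
  "rows": [
    [0,0,0,0.13,-1],
    [0,0,0,0.13,-1],
    [0,0,0,0.13,-1],
    [0,0,0,0.13,-1],
    [0,0,0,0.13,-1]
  ]
}}

```text
t: 34.05
ee_pos: [457.7, 73.7, 141.8]
orientation: [0.625, 3.078, 0.0]
ft_force: [0.0, -1.4, 0.7]
width: 14.2
```

{"fn": "send_rows", "kwargs": {
  "rows": [
    [0,0,0,0.13,-1],
    [0,0,0,0.13,-1],
    [0,0,0,0.08,-1],
    [0,0,0,0.03,-1],
    [0,0,0,0.02,-1]
  ]
}}

```text
t: 34.55
ee_pos: [457.6, 73.7, 141.8]
orientation: [1.201, 2.902, -0.0]
ft_force: [-2.1, 2.0, 1.8]
width: 14.6
```

```bash
python3 - <<'E'
from h import *
o,p,h,_=state();print(h,2.19-1.35,o["moment"],o["width"],p)
E
```

```text
0.7859371478682822 0.8399999999999999 [0.30664734 0.33907542 0.78689772] 14.585251752870892 [457.64668862  73.74109641 141.77270523]
```

{"fn": "send_rows", "kwargs": {
  "rows": [
    [0,0,0,-0.02,-1],
    [0,0,0,0,0],
    [0,0,0,0,0],
    [0,0,0,0,0],
    [0,0,-0.01,0,0]
  ]
}}

```text
t: 35.05
ee_pos: [456.6, 73.6, 151.1]
orientation: [-1.173, -2.912, 0.002]
ft_force: [-0.6, -0.3, -0.2]
width: 42.0
```

{"fn": "send_rows", "kwargs": {
  "rows": [
    [0,0,-0.03,0,0],
    [0,0,-0.04,0,0],
    [0,0,-0.04,0,0],
    [0,0,-0.04,0,0],
    [0,0,-0.02,0,0]
  ]
}}

```text
t: 35.55
ee_pos: [458.2, 73.9, 325.8]
orientation: [1.172, 2.91, 0.004]
ft_force: [-0.3, -0.1, -0.1]
width: 43.7
```

{"fn": "send_rows", "kwargs": {
  "rows": [
    [0.035,0.025,0,0,0],
    [0.035,0.025,0,0,0],
    [0.035,0.025,0,0,0],
    [0.035,0.025,0,0,0],
    [0.035,0.025,0,0,0]
  ]
}}

```text
t: 36.05
ee_pos: [417.2, 286.6, 322.6]
orientation: [1.174, 2.914, 0.001]
ft_force: [0.4, 0.5, 0.2]
width: 43.9
```

```bash
python3 - <<'E'
from h import *
print(state()[1])
d=img("top");cv2.imwrite("pics/t23.png",cv2.resize(d["color"][120:280,140:370],None,fx=3.4,fy=3.4,interpolation=cv2.INTER_CUBIC))
s=img("side");cv2.imwrite("pics/s23.png",cv2.resize(s["color"][90:300,130:400],None,fx=2.8,fy=2.8,interpolation=cv2.INTER_CUBIC))
E
```

```text
[417.15140817 286.64673802 322.55668733]
```

View pics/t23.png

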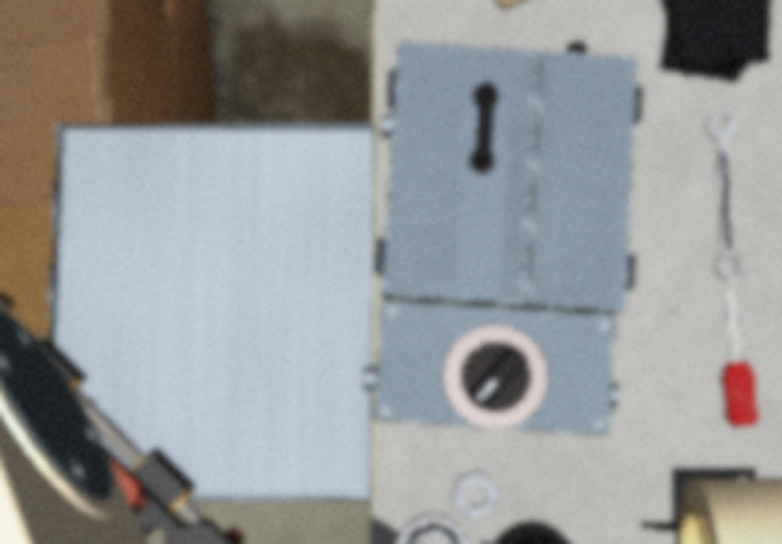

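View pics/s23.png

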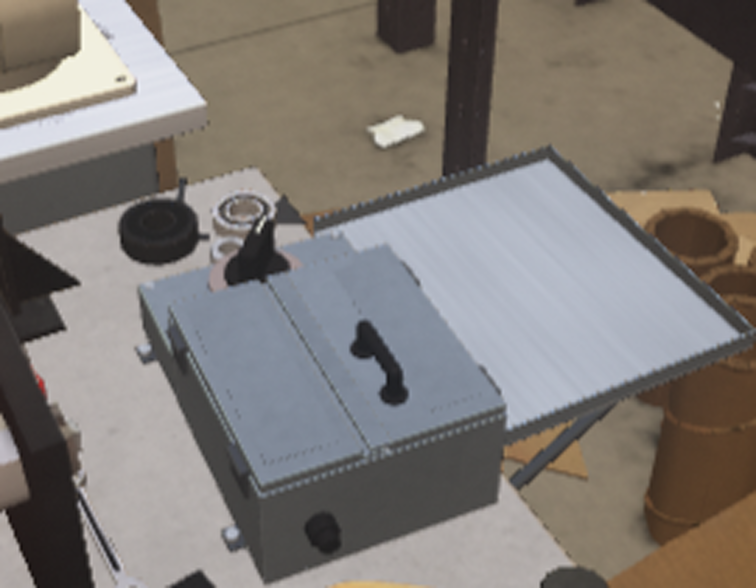

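```bash
python3 - <<'E'
from h import *
for _ in range(2):
    P=cloud(img("top"));m=(P[...,2]>75)&(P[...,2]<100)&(abs(P[...,0]-457.8)<32)&(abs(P[...,1]-72)<32)
    q=P[m];v=np.linalg.svd(q[:,:2]-q[:,:2].mean(0),full_matrices=False)[2][0];a=np.arctan(v[1]/v[0]);print("knob bar",a,"turned",.619-a,cv2.minAreaRect(q[:,:2].astype(np.float32)))
E
```

```text
knob bar -0.7378814535213843 turned 1.3568814535213845 ((457.7836608886719, 73.05928039550781), (13.939253807067871, 44.36941909790039), 48.23359680175781)
knob bar -0.7387730850198243 turned 1.3577730850198244 ((457.98870849609375, 73.1399917602539), (13.882282257080078, 44.14503479003906), 46.474300384521484)
```

The knob turned 1.357 rad from the off position, which is its full travel. The leaves are flat and the tray is empty.

```bash
python3 - <<'E'
from workcell import ctrl
print(ctrl.close_job())
E
```

```text
the job is handed in; nothing more can be done
None
```

I finished the whole sequence and handed the job in at about 36 s; the hand-in reports no verdict.

**What I did:** I turned the breaker fully anticlockwise to off. Two modules were in the tray; I slid one onto rail 2 and one onto rail 1, each pushed against its end stop. I then shut the right leaf, shut the left leaf over it, and turned the breaker fully clockwise to on.

**Last checks:**
- **Knob:** the top camera shows 1.357 rad of turn between the off and on positions, against a full travel of 1.35.
- **Leaves:** both outer faces measure about 92 mm high all over, with the left flange lapping the right leaf's step.
- **Modules:** before the leaves were shut, the two tabs were level along the rails to about 0.2 mm. They measured about 1.4 mm closer together across the rails than the rail spacing. I put that down to camera error. They cannot be checked now that the leaves are shut.
- **Tray and tools:** the tray is empty, and the screwdriver and spanner lie where they were.

**One disagreement on the way:** in front of rail 1 the two cameras differed by about 2 mm sideways. I shifted the module 2 mm by the side view and it slid in freely. I never saw the detent force clearly on either rail, so "clicked" rests on reaching the stop and on the matching positions.

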